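# Steady the swinging hook and hang the hanger bar on it

## Task

The weighted hook on the grey stand is swinging: take the blue hanger bar out of its rack, bring the hook to rest with one light touch of the bar or the fingers, and hold it still for about a second. Only then let the hook's tip slip into the bar's centre eye and lower the bar gently, without pressing hard on the hook or stand, until the bottom of the hook carries it; only then let go, without a drop. Leave it hanging level and at rest, and leave the spray can, sanding block and tape measure where they are.

Things in the scene. Friction and masses are not known exactly. Their poses are not given: they have to be found in the camera images.
- stand: Grey steel gallows stand, fixed, with all it carries (shank, hook). Origin on the bench exactly below the hook's pivot; -x to the robot's side, z up. Base plate 130 x 170 x 12 mm and 30 mm square post are centred 180 mm behind it (+x); a 26 mm square arm, underside 367 mm up, runs forward to a shank, clamped (no slip) at a height that differs from start to start, that carries the pivot.
- stand_mid (a point): Middle height of the pivot, on the stand, 315 mm above its origin. The true pivot lies up to 18 mm above or below this (not measured: find the hook's height by feel or by eye). A rigid 0.6 kg hook hangs from the pivot: 7 mm round rod, a yellow weight with a black band (40 mm diameter, 70 to 125 mm below the pivot), then a bend to -x.
- swing (a joint): Hook's swing in rad about its pivot (axis along stand y); nearly frictionless, period about 0.65 s, dies down only over a minute. 0 = plumb, + = pushed back to the post (+x), stops -0.6 and 0.5. Plumb rod centre line, (x, height from pivot) mm: (0,-148), (-14,-160) seat, (-22,-158), (-46,-146) tip, round end 3.5 mm. Gravity returns it with about 4 N per rad at the tip.
- bar: Blue rigid hanger bar, about 0.16 kg: flat bar 8 mm thick (x), 270 long (y), 34 tall (z); on the middle of its top a flat round eye, under its middle a tongue 40 wide reaching 24 mm down, all 8 mm thick with flush faces. Origin at the middle of the bar's underside, 44 mm above the bench at the start. Grip its thickness near an end (about 115 mm from the middle), beside the hook. Hangs level.
- bar_eye (a point): Centre of the bar's eye, 46 mm above the bar's underside, in the middle of length and thickness. The hole runs along the bar's x axis, 22 mm in diameter; the ring round it is 44 mm in outer diameter.
- rack: Wooden rack fixed to the bench, 60 x 100 x 62 mm, origin at the centre of its underside, y along the bar. Two slotted blocks, 20 mm wide, 35 mm either side of the middle, hold the bar in slots 13 mm wide and 18 mm deep; the bar's ends stand free. Lift straight up.
- spray_paint: Spray can, 67 mm diameter, 225 mm tall, upright, origin under its middle. Bystander.
- sanding_block: Brown sanding block, 63 x 101 x 32 mm, origin under its middle. Bystander.
- tape_measure: Black tape measure, 44 x 90 x 69 mm, origin under its middle. Bystander.

How it is judged:
On the way, in this order (a step that is already met when the one before it is completed fails the run):
1. the hook is held still by one light touch (of the bar, or of the fingers), its swing speed under 0.15 rad/s, for 0.8 s (velocity of joint swing between -0.15 and 0.15 rad/s and contact force between any of bar, the fingers and stand above 0.08 N), for 0.8 s.
2. the eye is on the hook, which hangs near plumb (-0.08 to 0.1 rad) (x of bar_eye in the frame of stand between -0.024 and 0.006 m and y of bar_eye in the frame of stand between -0.013 and 0.013 m and z of bar_eye in the frame of stand between 0.122 and 0.174 m and value of joint swing between -0.08 and 0.1 rad), for 0.2 s.
At the end, for the whole second after the job is handed in: The bar hangs from the hook at rest (under 60 mm/s), within 0.2 rad of upright, swing -0.08 to 0.1, carried by the hook (over 0.3 N); eye centre, in the stand's frame, x -24 to 6 mm, y within 13 mm, z 122 to 174 mm (all of step 2 and contact force between bar and stand above 0.3 N and angle between bar's own z axis and vertical below 0.2 rad and linear speed of bar below 0.06 m/s); the robot touches nothing.
It fails at once if the bar, fingers or arm press on the hook or stand with more than 8 N (contact force between any of bar, the fingers, the arm and stand above 8 N).
It fails at once if the bar drops: it moves at over 0.15 m/s with no finger touching it (contact force between the fingers and bar below 0.01 N and linear speed of bar above 0.15 m/s).
It fails at once if a bystander is moved more than 20 mm (distance of any of spray_paint, sanding_block, tape_measure from where it was at the start of the episode above 0.02 m).
It also fails if it takes over 72 s, if anything falls off the work surface, if the arm or the gripper's body presses on something with over 40 N, if the wrist force passes 120 N, or if a joint passes its speed limit or range.

## Robot

A 7-joint arm with a two-finger parallel gripper is mounted at the origin on a cart in front of the work surface, level with it; the furniture and walls round the work are solid. World frame = base frame: x ahead of the robot, y to its left, z up, the work surface at z = 0. Lengths are in m, angles in rad, forces in N, time in s.
With the tool pointing down it reaches from about 0.4 to 0.85 m from the base axis. Payload 4.5 kg.
Tool frame: the origin (TCP) lies between the finger pads; the fingertips stand 22 mm ahead of it and the grasp point (between the pads) lies 3 mm ahead of it; z points along the fingers, y is the line along which they close (so a half turn about z gives the same grasp; the last joint's range is limited). The gripper opens to 88 mm and grips with 3 to 60 N. Pads are 18 mm wide; open, the fingers measure 123 mm over their backs; the gripper's body (75 mm by 187 mm) begins 45 mm behind the grasp point.
Start: joints at [-1.126, 0.689, -0.195, 1.565, 0.157, 0.902, -0.215], TCP at [0.25, 0.573, 0.261] pointing down, gripper open.
Joint ranges: [-3.01, 3.01], [-0.46, 2.08], [-1.47, 1.51], [0.13, 2.56], [-1, 4.14], [0.04, 2.09], [-2.66, 2.66]. Speed limits (rad/s): [2.57, 2.57, 3.14, 3.14, 3.14, 3.14, 3.14].

## Interface

Orientations are given as a rotation vector (axis times angle).
In Python, from cell import robot gives the robot as it stands. The module is installed in compiled form; this text tells all that it offers.
- The arm moves only by the tool apply_moves, never from a script. Its argument "moves" is a list of rows, each an object of numbers: "x", "y", "z": the shift along the tool's x, y, z in units of 50 mm (1.0 is 50 mm); "wx", "wy", "wz": the turn, a rotation vector about the tool's x, y, z in units of 6 degrees (1.0 is 6 degrees). A call has 1 to 10 rows; each row shifts and turns the commanded pose from where the row before left it, along the tool's axes as they then stand; what a row does not reach is not made up. A row lasts 1/8 s, in which the tool goes at most 62.5 mm and 10.7 degrees, less where a joint would pass 70% of its speed; a pose out of reach is approached as far as the arm can. A call is refused whole if a number of a shift passes 1 or a number of a turn 1, either way. A call with a gripper value outside its range is refused whole. "gripper" is the finger opening in mm, from 0 to 88.1, set as the call begins (left out, the last holds). The fingers move at their own pace and stop on an object; "newtons" is the grip in N (left out, the last holds). Time passes only in rows, so rows that do not move let the fingers close. It gives the time, the measured TCP pose, the force, the opening and the grip force at its end, in the units of the state.
- robot.observe(): the state, without advancing time (a new reading comes with each control period).
- robot.camera(name): name is "scene" or "top" or "wrist"; returns a dict with "img" (480x640x3 uint8, red, green, blue), "vfov" (degrees; the focal length in pixels is half the picture's height over the tangent of half this angle, whatever the lens; pixels are square), "cx", "cy" (the principal point, pixels), "world_to_cam" (4x4, takes a point from world to camera coordinates). Camera axes: x right, y down, z forward; pixel columns grow to the right and rows downward; lengths in m; the calibration is good to about 2 mm. The wrist camera is an equidistant fisheye: a pixel r from the principal point sees the ray r / f radians off the axis. A picture is of the moment at which its call begins. There is no depth.
- robot.job_done(): hands the job in; it is judged then, once.
The state is a dict: "clock": time; "qpos": joint angles; "qd": joint speeds; "joint_efforts": joint torques, N m; "tcp_pos": TCP position; "ee_rot": TCP orientation; "wrist_force": force on the tool from outside, world axes, zero at the start; "torque": the same for the moment, N m; "width": finger opening in m; "grasp_force": force on a finger pad.
Only numpy, scipy, OpenCV 4.12 (cv2) and the standard library are available. Lean on these libraries where they do the work, as an engineer would, in place of code of your own. Each camera call takes 0.05 s, during which the arm holds its last target. There are 200 camera calls.

## Working session

There is one attempt and no reset: what is moved stays moved. The work goes in short steps, Python scripts to look and compute and a tool call to move; the robot and the scene stay as the last step left them, time stands still between calls to the robot, and variables do not carry over. Pictures are saved under pics/ and viewed, at most 10 in all, crops included, and the job is handed in when it is done.

Besides the shell and the picture viewer there is one more tool, called after ">>>" by a JSON object that holds its "name" and its "arguments". apply_moves: Moves the arm, as the interface text tells. Its arguments: {"type":"object","properties":{"moves":{"type":"array","items":{"type":"object","properties":{"x":{"type":"number"},"y":{"type":"number"},"z":{"type":"number"},"wx":{"type":"number"},"wy":{"type":"number"},"wz":{"type":"number"}}}},"gripper":{"type":"number"},"newtons":{"type":"number"}},"required":["moves"]}

```bash
mkdir -p pics
cat > h.py <<'E'
import numpy as np, cv2
from cell import robot
def cam(n,f=None):
    c=robot.camera(n)
    if f: cv2.imwrite('pics/'+f,c['img'][:,:,::-1])
    c['f']=240/np.tan(np.radians(c['vfov'])/2); return c
def ray(c,u,v,fish=False):
    T=np.array(c['world_to_cam']); R=T[:3,:3]; o=-R.T@T[:3,3]
    a=np.array([u-c['cx'],v-c['cy']])
    if fish:
        r=np.hypot(*a); th=r/c['f']; d=np.array([*(a/r*np.sin(th)),np.cos(th)])
    else: d=np.array([*(a/c['f']),1])
    d=R.T@d; return o,d/np.linalg.norm(d)
def atz(c,u,v,z,fish=False):
    o,d=ray(c,u,v,fish); return o+d*(z-o[2])/d[2]
def proj(c,p):
    T=np.array(c['world_to_cam']); q=T[:3,:3]@np.array(p)+T[:3,3]; return c['cx']+c['f']*q[0]/q[2], c['cy']+c['f']*q[1]/q[2]
def tri(rs):
    A=0;b=0
    for o,d in rs:
        P=np.eye(3)-np.outer(d,d);A=A+P;b=b+P@o
    return np.linalg.solve(A,b)
E
python3 - <<'E'
from h import *
import pickle
d={}
for n in('scene','top'):
    c=cam(n,n+'0.png'); d[n]={k:c[k] for k in c if k!='img'}; print(n,c['f'],np.round(c['world_to_cam'],3).tolist())
pickle.dump(d,open('c.pkl','wb'))
s=robot.observe();print(s)
E
```

```text
scene 556.7323027783083 [[0.704, -0.71, 0.012, -0.348], [-0.419, -0.428, -0.8, 0.419], [0.573, 0.559, -0.599, 1.352], [0.0, 0.0, 0.0, 1.0]]
top 490.2054202387676 [[0.018, -1.0, -0.0, 0.035], [-0.997, -0.018, -0.075, 0.553], [0.074, 0.002, -0.997, 1.504], [0.0, 0.0, 0.0, 1.0]]
{'clock': 0.1, 'qpos': array([-1.12617666,  0.68992238, -0.19451571,  1.56623239,  0.15731166,
        0.90249669, -0.21508454]), 'qd': array([-2.30507086e-04, -4.59017891e-04,  7.42552850e-04, -3.50895201e-03,
        9.64292453e-04,  6.66324414e-05, -8.29043725e-04]), 'joint_efforts': array([-3.83098813e-03, -5.28502142e+01, -1.27164211e+00, -1.53838795e+01,
       -5.25755715e-02,  1.93410931e-03,  2.38939185e-05]), 'tcp_pos': array([0.24943097, 0.57249201, 0.25997823]), 'ee_rot': array([-6.40596708e-01, -3.07537094e+00,  2.59720366e-03]), 'wrist_force': array([-0.32441144, -0.69784412, -0.91744194]), 'torque': array([ 0.02947626,  0.02839675, -0.00136817]), 'grasp_force': 0.0, 'width': 0.0885134387137547}
```

View pics/scene0.png

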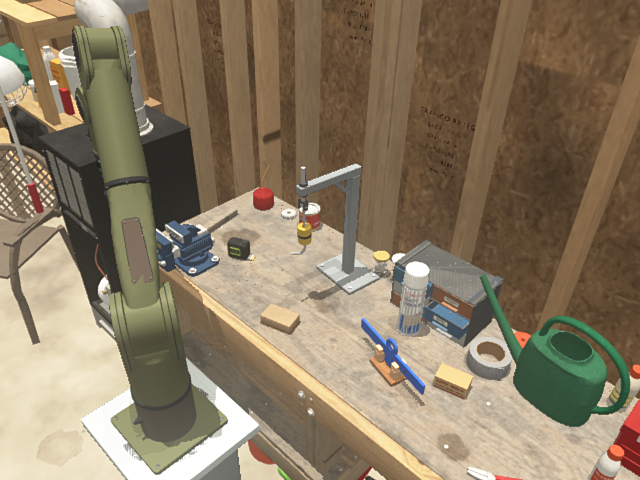

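View pics/top0.png

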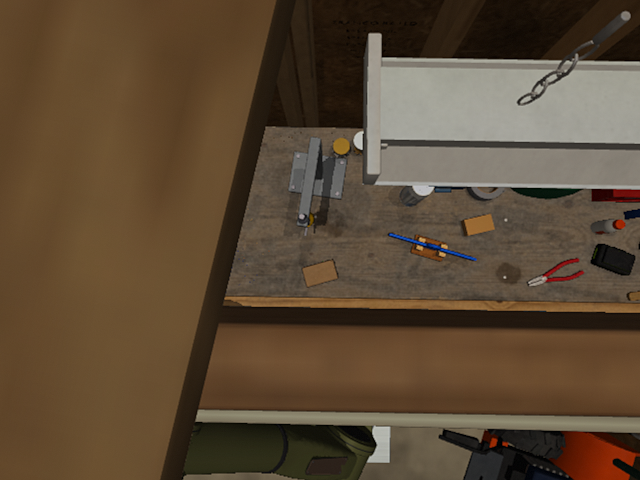

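The scene view shows the stand post at about (350,225), the hook with yellow weight at (304,235), the bar from (363,322) to (423,388) and the can at (412,300). The top view shows the stand at (315,180), the bar from (390,235) to (475,260) and the sanding block at (320,272). I'll enlarge both.

Run:
```python
import cv2
a=cv2.imread('pics/scene0.png'); b=cv2.imread('pics/top0.png')
cv2.imwrite('pics/a1.png',cv2.resize(a[150:400,270:450],None,fx=2.4,fy=2.4,interpolation=2)) # noqa
cv2.imwrite('pics/b1.png',cv2.resize(b[130:280,280:480],None,fx=4,fy=4,interpolation=2))
```

```text
(no output)
```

View pics/a1.png

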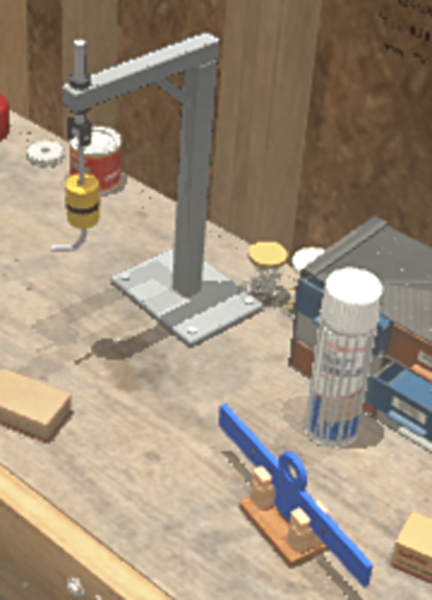

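View pics/b1.png

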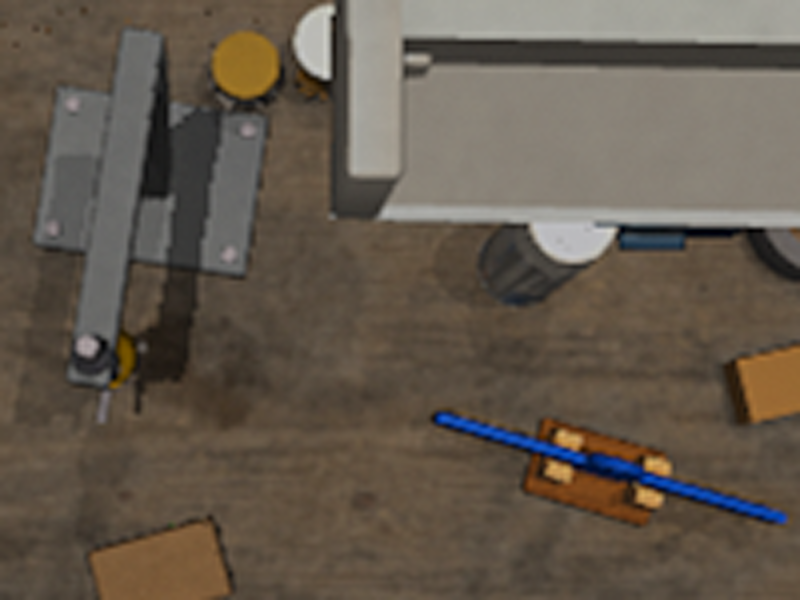

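Run:
```python
from h import *
import pickle
d=pickle.load(open('c.pkl','rb')); t=d['top']; s=d['scene']
T=lambda u,v,z:atz(t,280+u/4-.4,130+v/4-.4,z)
S=lambda u,v,z:atz(s,270+u/2.4-.3,150+v/2.4-.3,z)
pc=np.array([T(*p,.012) for p in((58,88),(267,113),(243,275),(36,243))])
print('plate',pc.round(4).tolist(),pc.mean(0)); 
ps=np.array([S(*p,.012) for p in((195,251),(262,303),(192,344),(112,283))])
print('plate scene',ps.round(4).tolist(),ps.mean(0))
e=pc[0]+pc[1]-pc[2]-pc[3]; print('yaw',np.arctan2(e[1],e[0])); e2=pc[0]+pc[3]-pc[1]-pc[2];print('yaw',np.arctan2(-e2[0],e2[1]))
yaw=(np.arctan2(e[1],e[0]))
print('arm',[T(*p,.393) for p in ((125,30),(162,34),(113,385),(68,380))])
b=np.array([T(438,417,.078),T(783,518,.078)]);print('bar',b,b.mean(0),np.linalg.norm(b[0]-b[1]))
v=b[0]-b[1];print('baryaw',np.arctan2(-v[0],v[1]))
b=np.array([S(222,405,.078),S(370,569,.078)]);print('bar scene',b,b.mean(0),np.linalg.norm(b[0]-b[1]))
print('block',[T(*p,.032) for p in((90,552),(210,520),(232,592))])
print('can top', T(573,228,.225),'base',T(518,300,0), S(354,285,.225))
print('shelf edge at z=.6,.9',[T(*p,z) for z in(.6,.9) for p in ((335,215),(600,222))])
print('beam left edge',[atz(t,*p,z) for z in(.5,1.0) for p in ((268,125),(228,300))])
```

```text
plate [[0.8034, 0.1533, 0.012], [0.7863, -0.0124, 0.012], [0.6569, 0.0045, 0.012], [0.6793, 0.1677, 0.012]] [0.73144901 0.07825459 0.012     ]
plate scene [[0.8071, 0.1274, 0.012], [0.7852, -0.0118, 0.012], [0.6562, -0.0013, 0.012], [0.6723, 0.1588, 0.012]] [0.73019771 0.06830499 0.012     ]
yaw -0.12300842831394676
yaw -0.11949472929351752
arm [array([0.7482441 , 0.08651647, 0.393     ]), array([0.74621991, 0.06444   , 0.393     ]), array([0.53599843, 0.08919901, 0.393     ]), array([0.53846728, 0.11569682, 0.393     ])]
bar [[ 0.54309592 -0.14139984  0.078     ]
 [ 0.47234233 -0.39897868  0.078     ]] [ 0.50771912 -0.27018926  0.078     ] 0.26711968642784595
baryaw -0.26807534096421237
bar scene [[ 0.54294391 -0.14376322  0.078     ]
 [ 0.46918519 -0.40369281  0.078     ]] [ 0.50606455 -0.27372802  0.078     ] 0.27019203900110883
block [array([0.43770778, 0.11890169, 0.032     ]), array([0.46388904, 0.02726339, 0.032     ]), array([0.40912517, 0.00945535, 0.032     ])]
can top [ 0.66260404 -0.21326703  0.225     ] base [ 0.64259068 -0.21366619  0.        ] [ 0.6690412  -0.21531677  0.225     ]
shelf edge at z=.6,.9 [array([ 0.60306231, -0.02509641,  0.6       ]), array([ 0.60195996, -0.15350522,  0.6       ]), array([ 0.55064645, -0.00361456,  0.9       ]), array([ 0.54989564, -0.09107393,  0.9       ])]
beam left edge [array([0.74434328, 0.17565295, 0.5       ]), array([0.36712489, 0.24973748, 0.5       ]), array([0.59750208, 0.11157006, 1.        ]), array([0.40151031, 0.15006224, 1.        ])]
```

```bash
cat >> h.py <<'E'
def yel(c,win=(150,290,270,340)):
    a,b,l,r=win
    hsv=cv2.cvtColor(c['img'],cv2.COLOR_RGB2HSV)[a:b,l:r]
    m=((hsv[...,0]>18)&(hsv[...,0]<32)&(hsv[...,1]>150)&(hsv[...,2]>90)).astype(np.uint8)
    n,lab,st,ce=cv2.connectedComponentsWithStats(cv2.dilate(m,np.ones((5,3))))
    i=1+np.argmax(st[1:,4]); ys,xs=np.nonzero((lab==i)&(m>0))
    return xs.mean()+l,(ys.min()+ys.max())/2+a,ys.min()+a,ys.max()+a
S0=np.array([.552,.0995,0]); SY=-.12
SX=np.array([np.cos(SY),np.sin(SY),0]); SYV=np.array([-np.sin(SY),np.cos(SY),0])
def track(n):
    out=[]
    for i in range(n):
        t=robot.observe()['clock']; c=cam('scene'); out.append((t,)+yel(c))
    return np.array(out),c
E
python3 - <<'E'
from h import *
o,c=track(28); print(o.round(2).tolist())
for zp in(.297,.315,.333):
    f=lambda q:np.round(proj(c,S0+SX*np.sin(q)*.0975+[0,0,zp-.0975*np.cos(q)]),1)
    print(zp,[f(q) for q in(-.3,-.15,0,.15,.3)])
np.save('o.npy',o)
E
```

```text
[[0.1, 309.57, 230.0, 220.0, 240.0], [0.15, 310.02, 229.0, 219.0, 239.0], [0.2, 309.13, 230.0, 220.0, 240.0], [0.25, 306.98, 231.5, 221.0, 242.0], [0.3, 303.49, 233.5, 223.0, 244.0], [0.35, 299.81, 234.5, 224.0, 245.0], [0.4, 297.01, 235.5, 225.0, 246.0], [0.45, 295.74, 235.5, 225.0, 246.0], [0.5, 295.91, 235.5, 225.0, 246.0], [0.55, 297.69, 235.5, 225.0, 246.0], [0.6, 300.8, 234.5, 224.0, 245.0], [0.65, 304.92, 233.0, 223.0, 243.0], [0.7, 307.57, 231.0, 221.0, 241.0], [0.75, 309.5, 230.0, 220.0, 240.0], [0.8, 309.52, 230.0, 220.0, 240.0], [0.85, 308.52, 230.0, 220.0, 240.0], [0.9, 306.23, 231.5, 221.0, 242.0], [0.95, 303.15, 233.5, 223.0, 244.0], [1.0, 299.67, 234.5, 224.0, 245.0], [1.05, 297.06, 235.5, 225.0, 246.0], [1.1, 296.04, 235.5, 225.0, 246.0], [1.15, 296.28, 235.5, 225.0, 246.0], [1.2, 298.17, 235.5, 225.0, 246.0], [1.25, 301.22, 234.0, 224.0, 244.0], [1.3, 304.73, 232.5, 222.0, 243.0], [1.35, 307.38, 231.0, 221.0, 241.0], [1.4, 309.37, 230.0, 220.0, 240.0], [1.45, 309.5, 230.0, 220.0, 240.0]]
0.297 [array([294.8, 246.7]), array([298.8, 245.8]), array([302.8, 244.3]), array([306.8, 242.2]), array([310.7, 239.5])]
0.315 [array([294.8, 241.6]), array([298.8, 240.7]), array([302.8, 239.2]), array([306.9, 237.1]), array([310.8, 234.4])]
0.333 [array([294.7, 236.4]), array([298.8, 235.6]), array([302.9, 234.1]), array([306.9, 232. ]), array([310.8, 229.3])]
```

>>> {"name": "apply_moves", "arguments": {"moves": [{"wz": 1},{"wz": 1},{"wz": 1},{"wz": 1},{"wz": 1},{"wz": 1},{"wz": 1},{"wz": 1},{"wz": 1},{"wz": 1}], "gripper": 40, "newtons": 60}}

```text
validation failed for argument at $.mo...
```

>>> {"name": "apply_moves", "arguments": {"moves": [{"wz": 1},{"wz": 1},{"wz": 1},{"wz": 0.65}]}}

```text
validation failed for argument at $.mo...
```

```bash
cat >> h.py <<'E'
from scipy.spatial.transform import Rotation as Ro
def plan(*goals,yaw=None):
    s=robot.observe(); R=Ro.from_rotvec(s['ee_rot']).as_matrix(); p=s['tcp_pos']
    print('t',round(s['clock'],2),'tcp',p.round(4),'xyaw',np.arctan2(R[1,0],R[0,0]).round(4),'z',R[:,2].round(3),'F',s['wrist_force'].round(2),'w',round(s['width'],4),'g',round(s['grasp_force'],1),'q',s['qpos'].round(2))
    for g in goals:
        print(' units',(R.T@(np.array(g)-p)/.05).round(3)); p=np.array(g)
    if yaw is not None:
        Rg=np.array([[np.cos(yaw),np.sin(yaw),0],[np.sin(yaw),-np.cos(yaw),0],[0,0,-1]]).astype(float)
        print(' turn units',np.degrees(Ro.from_matrix(R.T@Rg).as_rotvec()).round(2)/6)
E
python3 - <<'E'
from h import *
plan((.38,.1,.25),(.4765,-.382,.2),yaw=np.pi/2-.268)
E
```

```text
t 1.5 tcp [0.2495 0.5731 0.2608] xyaw 2.7309 z [ 0.  0. -1.] F [-0.55 -0.01  0.09] w 0.0881 g 0.0 q [-1.13  0.69 -0.19  1.57  0.16  0.9  -0.22]
 units [-6.17  -7.633  0.214]
 units [-5.618 -8.068  0.999]
 turn units [ 0.00000000e+00 -1.66666667e-03  1.36366667e+01]
```

>>> {"name": "apply_moves", "arguments": {"moves": [{"x": 0.0,"y": 0.0,"z": 0.0,"wx": 0.0,"wy": 0.0,"wz": 1.0},{"x": 0.0,"y": 0.0,"z": 0.0,"wx": 0.0,"wy": 0.0,"wz": 1.0},{"x": 0.0,"y": 0.0,"z": 0.0,"wx": 0.0,"wy": 0.0,"wz": 1.0},{"x": 0.0,"y": 0.0,"z": 0.0,"wx": 0.0,"wy": 0.0,"wz": 1.0},{"x": 0.0,"y": 0.0,"z": 0.0,"wx": 0.0,"wy": 0.0,"wz": 1.0},{"x": 0.0,"y": 0.0,"z": 0.0,"wx": 0.0,"wy": 0.0,"wz": 1.0},{"x": 0.0,"y": 0.0,"z": 0.0,"wx": 0.0,"wy": 0.0,"wz": 1.0},{"x": 0.0,"y": 0.0,"z": 0.0,"wx": 0.0,"wy": 0.0,"wz": 1.0},{"x": 0.0,"y": 0.0,"z": 0.0,"wx": 0.0,"wy": 0.0,"wz": 1.0},{"x": 0.0,"y": 0.0,"z": 0.0,"wx": 0.0,"wy": 0.0,"wz": 1.0}], "gripper": 40, "newtons": 60}}

```text
clock: 2.75
tcp_pos: [0.2494, 0.5731, 0.2607]
ee_rot: [-2.096, -2.34, -0.0]
wrist_force: [-0.3, -0.1, -0.4]
width: 0.0399
grasp_force: 0.0
```

>>> {"name": "apply_moves", "arguments": {"moves": [{"wz": 1.0},{"wz": 1.0},{"wz": 1.0},{"wz": 0.64}]}}

```text
validation failed for argument at $.mo...
```

Run:
```python
from h import *
plan((.38,.1,.25),(.4765,-.382,.2),yaw=np.pi/2-.268)
```

```text
t 2.75 tcp [0.2494 0.5731 0.2607] xyaw 1.6804 z [-0.  0. -1.] F [-0.32 -0.1  -0.39] w 0.0399 g 0.0 q [-1.3   0.69  0.11  1.58 -0.09  0.88 -1.04]
 units [-9.691  1.56   0.213]
 units [-9.793  0.864  0.998]
 turn units [-1.66666667e-03 -1.66666667e-03  3.60666667e+00]
```

>>> {"name": "apply_moves", "arguments": {"moves": [{"x": 0.0,"y": 0.0,"z": 0.0,"wx": 0.0,"wy": 0.0,"wz": 1.0},{"x": 0.0,"y": 0.0,"z": 0.0,"wx": 0.0,"wy": 0.0,"wz": 1.0},{"x": 0.0,"y": 0.0,"z": 0.0,"wx": 0.0,"wy": 0.0,"wz": 1.0},{"x": 0.0,"y": 0.0,"z": 0.0,"wx": 0.0,"wy": 0.0,"wz": 0.61},{"x": -0.84,"y": 0.5,"z": 0.0,"wx": 0.0,"wy": 0.0,"wz": 0.0},{"x": -0.84,"y": 0.5,"z": 0.0,"wx": 0.0,"wy": 0.0,"wz": 0.0},{"x": -0.84,"y": 0.5,"z": 0.0,"wx": 0.0,"wy": 0.0,"wz": 0.0},{"x": -0.84,"y": 0.5,"z": 0.0,"wx": 0.0,"wy": 0.0,"wz": 0.0},{"x": -0.84,"y": 0.5,"z": 0.0,"wx": 0.0,"wy": 0.0,"wz": 0.0},{"x": -0.84,"y": 0.5,"z": 0.0,"wx": 0.0,"wy": 0.0,"wz": 0.0}]}}

```text
clock: 4.0
tcp_pos: [0.3287, 0.2893, 0.261]
ee_rot: [-2.495, -1.909, -0.002]
wrist_force: [0.7, -0.6, -0.3]
width: 0.0404
grasp_force: 0.0
```

>>> {"name": "apply_moves", "arguments": {"moves": [{"x": -0.84,"y": 0.5,"z": 0.0,"wx": 0.0,"wy": 0.0,"wz": 0.0},{"x": -0.84,"y": 0.5,"z": 0.0,"wx": 0.0,"wy": 0.0,"wz": 0.0},{"x": -0.84,"y": 0.5,"z": 0.0,"wx": 0.0,"wy": 0.0,"wz": 0.0},{"x": -0.84,"y": 0.5,"z": 0.0,"wx": 0.0,"wy": 0.0,"wz": 0.0},{"x": -0.88,"y": 0.44,"z": 0.0,"wx": 0.0,"wy": 0.0,"wz": 0.0},{"x": -0.88,"y": 0.44,"z": 0.0,"wx": 0.0,"wy": 0.0,"wz": 0.0},{"x": -0.88,"y": 0.44,"z": 0.0,"wx": 0.0,"wy": 0.0,"wz": 0.0},{"x": -0.88,"y": 0.44,"z": 0.0,"wx": 0.0,"wy": 0.0,"wz": 0.0},{"x": -0.88,"y": 0.44,"z": 0.2,"wx": 0.0,"wy": 0.0,"wz": 0.0},{"x": -0.88,"y": 0.44,"z": 0.2,"wx": 0.0,"wy": 0.0,"wz": 0.0}]}}

```text
clock: 5.25
tcp_pos: [0.4395, -0.1888, 0.2407]
ee_rot: [2.495, 1.908, 0.002]
wrist_force: [0.6, 1.1, -0.1]
width: 0.0401
grasp_force: 0.0
```

>>> {"name": "apply_moves", "arguments": {"moves": [{"x": -0.88,"y": 0.44,"z": 0.2,"wx": 0.0,"wy": 0.0,"wz": 0.0},{"x": -0.88,"y": 0.44,"z": 0.2,"wx": 0.0,"wy": 0.0,"wz": 0.0},{"x": -0.88,"y": 0.44,"z": 0.2,"wx": 0.0,"wy": 0.0,"wz": 0.0},{"x": 0.0,"y": 0.0,"z": 0.0,"wx": 0.0,"wy": 0.0,"wz": 0.0}]}}

```text
clock: 5.75
tcp_pos: [0.4673, -0.3364, 0.21]
ee_rot: [2.5, 1.899, -0.003]
wrist_force: [-0.5, 0.1, 0.3]
width: 0.0403
grasp_force: 0.0
```

Run:
```python
from h import *
plan((.4765,-.382,.2),(.4765,-.382,.064),yaw=np.pi/2-.268)
c=cam('wrist','w1.png'); print(c['f'],c['cx'],c['cy'])
```

```text
t 5.75 tcp [ 0.4673 -0.3364  0.21  ] xyaw 1.2995 z [-0.    -0.003 -1.   ] F [-0.5   0.07  0.34] w 0.0403 g 0.0 q [ 0.51  0.69  0.06  1.78 -0.05  0.67  0.32]
 units [-0.828  0.421  0.202]
 units [ 7.00e-03 -2.00e-03  2.72e+00]
 turn units [ 0.00666667  0.025      -0.03166667]
371.64829954431775 318.055943276194 237.36053462939793
```

View pics/w1.png

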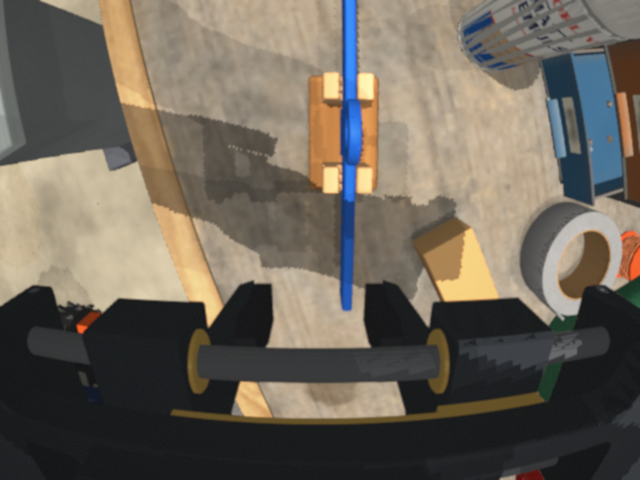

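The wrist view shows the bar as a line from its near end (346,308) past the rack up to (349,10), with the eye at (353,132). The fingers straddle the line of the bar. A box corner at (413,240) is close to the right finger.

Run:
```python
from h import *
c=cam('wrist')
P=[atz(c,*p,.078,True) for p in((346.5,304),(348.5,215),(349.5,40))]; print(np.round(P,4).tolist())
v=P[2]-P[0]; print('yaw',np.arctan2(-v[0],v[1]),'grip pt', P[0]+v/np.linalg.norm(v)*.02)
print('box corner',atz(c,413,240,.04,True),atz(c,440,295,.04,True))
```

```text
[[0.4728, -0.3938, 0.078], [0.491, -0.3263, 0.078], [0.5236, -0.2072, 0.078]]
yaw -0.26606801977903977 grip pt [ 0.47802864 -0.37448441  0.078     ]
box corner [ 0.53975278 -0.3707239   0.04      ] [ 0.55511557 -0.42902798  0.04      ]
```

>>> {"name": "apply_moves", "arguments": {"moves": [{"x": -0.79,"y": 0.42,"z": 0.2,"wx": 0.0,"wy": 0.0,"wz": -0.03},{"x": 0.0,"y": 0.0,"z": 0.5,"wx": 0.0,"wy": 0.0,"wz": 0.0},{"x": 0.0,"y": 0.0,"z": 0.5,"wx": 0.0,"wy": 0.0,"wz": 0.0},{"x": 0.0,"y": 0.0,"z": 0.5,"wx": 0.0,"wy": 0.0,"wz": 0.0},{"x": 0.0,"y": 0.0,"z": 0.5,"wx": 0.0,"wy": 0.0,"wz": 0.0},{"x": 0.0,"y": 0.0,"z": 0.4,"wx": 0.0,"wy": 0.0,"wz": 0.0},{"x": 0.0,"y": 0.0,"z": 0.2,"wx": 0.0,"wy": 0.0,"wz": 0.0},{"x": 0.0,"y": 0.0,"z": 0.0,"wx": 0.0,"wy": 0.0,"wz": 0.0}]}}

```text
clock: 6.85
tcp_pos: [0.4779, -0.375, 0.0704]
ee_rot: [-2.491, -1.912, 0.0]
wrist_force: [-1.1, 0.5, 0.2]
width: 0.0402
grasp_force: 0.0
```

Run:
```python
from h import *
plan((.4767,-.380,.064),yaw=np.pi/2-.267)
```

```text
t 6.85 tcp [ 0.4779 -0.375   0.0704] xyaw 1.3092 z [-0.001  0.001 -1.   ] F [-1.1   0.5   0.16] w 0.0402 g 0.0 q [ 0.57  0.93  0.03  1.75 -0.05  0.46  0.38]
 units [-0.104  0.002  0.128]
 turn units [-0.00666667 -0.005       0.05166667]
```

>>> {"name": "apply_moves", "arguments": {"moves": [{"x": -0.1,"y": 0.0,"z": 0.13,"wx": 0.0,"wy": 0.0,"wz": 0.05},{"x": 0.0,"y": 0.0,"z": 0.0,"wx": 0.0,"wy": 0.0,"wz": 0.0}]}}

```text
clock: 7.1
tcp_pos: [0.4763, -0.3812, 0.0643]
ee_rot: [2.498, 1.904, -0.001]
wrist_force: [-0.3, 0.0, 0.8]
width: 0.0403
grasp_force: 0.0
```

>>> {"name": "apply_moves", "arguments": {"moves": [{"x": 0.0,"y": 0.0,"z": 0.0,"wx": 0.0,"wy": 0.0,"wz": 0.0},{"x": 0.0,"y": 0.0,"z": 0.0,"wx": 0.0,"wy": 0.0,"wz": 0.0},{"x": 0.0,"y": 0.0,"z": 0.0,"wx": 0.0,"wy": 0.0,"wz": 0.0},{"x": 0.0,"y": 0.0,"z": 0.0,"wx": 0.0,"wy": 0.0,"wz": 0.0},{"x": 0.0,"y": 0.0,"z": 0.0,"wx": 0.0,"wy": 0.0,"wz": 0.0}], "gripper": 0, "newtons": 60}}

```text
clock: 7.72
tcp_pos: [0.4768, -0.3803, 0.0643]
ee_rot: [2.497, 1.906, 0.0]
wrist_force: [-0.2, -0.3, 1.5]
width: 0.0076
grasp_force: 60.0
```

>>> {"name": "apply_moves", "arguments": {"moves": [{"x": 0.0,"y": 0.0,"z": -0.1,"wx": 0.0,"wy": 0.0,"wz": 0.0},{"x": 0.0,"y": 0.0,"z": -0.3,"wx": 0.0,"wy": 0.0,"wz": 0.0},{"x": 0.0,"y": 0.0,"z": -0.4,"wx": 0.0,"wy": 0.0,"wz": 0.0},{"x": 0.0,"y": 0.0,"z": -0.5,"wx": 0.0,"wy": 0.0,"wz": 0.0},{"x": 0.0,"y": 0.0,"z": -0.7,"wx": 0.0,"wy": 0.0,"wz": 0.0},{"x": 0.0,"y": 0.0,"z": -0.5,"wx": 0.0,"wy": 0.0,"wz": 0.0},{"x": 0.0,"y": 0.0,"z": 0.0,"wx": 0.0,"wy": 0.0,"wz": 0.0}]}}

```text
clock: 8.6
tcp_pos: [0.4778, -0.3814, 0.1923]
ee_rot: [2.493, 1.902, 0.003]
wrist_force: [0.8, -0.4, -1.2]
width: 0.0074
grasp_force: 60.0
```

Run:
```python
from h import *
# TCP goal for a given eye centre in stand frame; grip 0.0 offset along bar (-y)
plan(yaw=np.pi/2-.12)
c=cam('scene'); w=cam('wrist'); 
def wr(f,c,l,r,a,b,k): cv2.imwrite('pics/'+f,cv2.resize(c['img'][a:b,l:r,::-1],None,fx=k,fy=k,interpolation=2))
A=cv2.resize(c['img'][200:400,330:450,::-1],None,fx=2.5,fy=2.5); B=w['img'][0:500,150:550,::-1]
B=cv2.resize(B,(417,500)); cv2.imwrite('pics/g1.png',np.hstack([A,B]))
```

```text
t 8.6 tcp [ 0.4778 -0.3814  0.1923] xyaw 1.3033 z [ 0.005 -0.003 -1.   ] F [ 0.85 -0.43 -1.23] w 0.0074 g 60.0 q [ 0.57  0.75  0.05  1.69 -0.05  0.7   0.38]
 turn units [ 0.05        0.02333333 -1.40833333]
```

View pics/g1.png

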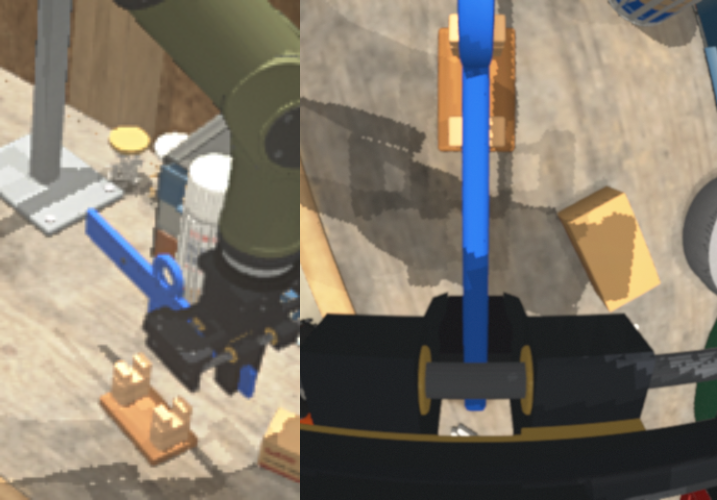

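>>> {"name": "apply_moves", "arguments": {"moves": [{"x": 0.0,"y": 0.0,"z": -0.1,"wx": 0.05,"wy": 0.02,"wz": -0.5},{"x": 0.0,"y": -0.3,"z": -0.1,"wx": 0.0,"wy": 0.0,"wz": -0.5},{"x": 0.0,"y": -0.5,"z": -0.08,"wx": 0.0,"wy": 0.0,"wz": -0.41},{"x": 0.0,"y": -0.5,"z": 0.0,"wx": 0.0,"wy": 0.0,"wz": 0.0},{"x": 0.2,"y": -0.1,"z": 0.0,"wx": 0.0,"wy": 0.0,"wz": 0.0},{"x": 0.5,"y": -0.1,"z": 0.0,"wx": 0.0,"wy": 0.0,"wz": 0.0},{"x": 0.8,"y": -0.1,"z": 0.0,"wx": 0.0,"wy": 0.0,"wz": 0.0},{"x": 0.8,"y": -0.1,"z": 0.0,"wx": 0.0,"wy": 0.0,"wz": 0.0},{"x": 0.8,"y": -0.1,"z": 0.0,"wx": 0.0,"wy": 0.0,"wz": 0.0},{"x": 0.8,"y": -0.1,"z": 0.0,"wx": 0.0,"wy": 0.0,"wz": 0.0}]}}

```text
clock: 9.95
tcp_pos: [0.4068, -0.1705, 0.2037]
ee_rot: [-2.344, -2.082, 0.001]
wrist_force: [-0.1, 0.2, -1.0]
width: 0.0075
grasp_force: 60.0
```

Run:
```python
from h import *
plan((.41,-.0005,.206),(.4292,-.0005,.206),yaw=np.pi/2-.12)
```

```text
t 9.95 tcp [ 0.4068 -0.1705  0.2037] xyaw 1.4525 z [-0.004  0.004 -1.   ] F [-0.1   0.23 -0.99] w 0.0075 g 60.0 q [ 0.27  0.56  0.03  2.16 -0.05  0.42  0.23]
 units [ 3.384 -0.338 -0.031]
 units [ 0.045  0.381 -0.002]
 turn units [-0.045      -0.035       0.01666667]
```

>>> {"name": "apply_moves", "arguments": {"moves": [{"x": 0.7,"y": -0.07,"z": 0.0,"wx": 0.0,"wy": 0.0,"wz": 0.0},{"x": 0.7,"y": -0.07,"z": 0.0,"wx": 0.0,"wy": 0.0,"wz": 0.0},{"x": 0.6,"y": -0.06,"z": 0.0,"wx": 0.0,"wy": 0.0,"wz": 0.0},{"x": 0.4,"y": -0.05,"z": 0.0,"wx": 0.0,"wy": 0.0,"wz": 0.0},{"x": 0.2,"y": 0.0,"z": 0.0,"wx": 0.0,"wy": 0.0,"wz": 0.0},{"x": 0.0,"y": 0.0,"z": 0.0,"wx": 0.0,"wy": 0.0,"wz": 0.0},{"x": 0.0,"y": 0.0,"z": 0.0,"wx": 0.0,"wy": 0.0,"wz": 0.0}]}}

```text
clock: 10.82
tcp_pos: [0.4092, -0.0431, 0.2045]
ee_rot: [-2.348, -2.08, 0.002]
wrist_force: [-0.9, -0.1, -1.4]
width: 0.0075
grasp_force: 60.0
```

Run:
```python
from h import *
plan((.4292,-.0005,.206),yaw=np.pi/2-.12)
c=cam('scene'); w=cam('wrist')
A=cv2.resize(c['img'][170:330,250:370,::-1],(375,500),interpolation=2); B=w['img'][0:480,140:530,::-1]
B=cv2.resize(B,(406,500)); cv2.imwrite('pics/g2.png',np.hstack([A,B]))
import pickle; pickle.dump((c,w),open('g2.pkl','wb'))
```

```text
t 10.82 tcp [ 0.4092 -0.0431  0.2045] xyaw 1.4499 z [-0.005  0.003 -1.   ] F [-0.94 -0.12 -1.41] w 0.0075 g 60.0 q [-0.05  0.54  0.07  2.24 -0.11  0.37 -0.01]
 units [ 0.893  0.293 -0.029]
 turn units [-0.04666667 -0.02333333 -0.00833333]
```

View pics/g2.png

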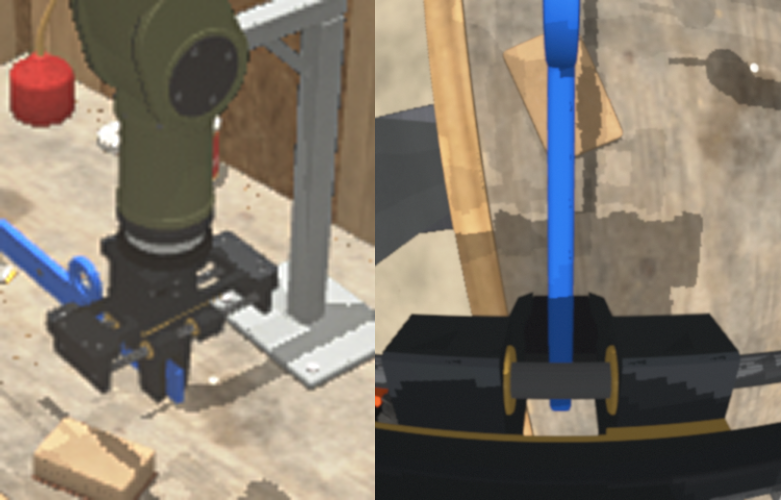

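>>> {"name": "apply_moves", "arguments": {"moves": [{"x": 0.2,"y": 0.1,"z": 0.0,"wx": -0.04,"wy": -0.02,"wz": 0.0},{"x": 0.4,"y": 0.1,"z": 0.0,"wx": 0.0,"wy": 0.0,"wz": 0.0},{"x": 0.29,"y": 0.09,"z": -0.02,"wx": 0.0,"wy": 0.0,"wz": 0.0},{"x": 0.0,"y": 0.0,"z": 0.0,"wx": 0.0,"wy": 0.0,"wz": 0.0},{"x": 0.0,"y": 0.0,"z": 0.0,"wx": 0.0,"wy": 0.0,"wz": 0.0}]}}

```text
clock: 11.55
tcp_pos: [0.4285, -0.0004, 0.2056]
ee_rot: [-2.35, -2.084, 0.001]
wrist_force: [-0.3, -0.3, -2.6]
width: 0.0073
grasp_force: 60.0
```

Run:
```python
from h import *
import pickle
plan((.4292,-.0005,.206),yaw=np.pi/2-.12)
c=cam('top'); L=[(robot.observe()['clock'],cam('wrist')) for _ in range(14)]
pickle.dump((c,L),open('g3.pkl','wb'))
w=L[0][1]
A=cv2.resize(c['img'][150:290,270:390,::-1],(360,420),interpolation=2)
# wrist crop; mean and extremes
B=w['img'][0:300,250:640,::-1]; B=cv2.resize(B,(429,330)); 
D=np.max([l[1]['img'].astype(int) for l in L],0)-np.min([l[1]['img'].astype(int) for l in L],0)
D=cv2.resize(D.max(2)[0:300,250:640].astype(np.uint8),(273,210)); D=cv2.cvtColor(D,cv2.COLOR_GRAY2BGR)
o=np.zeros((560,800,3),np.uint8); o[:420,:360]=A; o[:330,360:789]=B; o[340:550,360:633]=D
cv2.imwrite('pics/g3.png',o)
```

```text
t 11.55 tcp [ 4.285e-01 -4.000e-04  2.056e-01] xyaw 1.4507 z [-0.001  0.    -1.   ] F [-0.32 -0.31 -2.6 ] w 0.0073 g 60.0 q [-0.17  0.55  0.1   2.2  -0.13  0.4  -0.09]
 units [-0.001  0.014 -0.008]
 turn units [-0.01       -0.00166667 -0.        ]
```

View pics/g3.png

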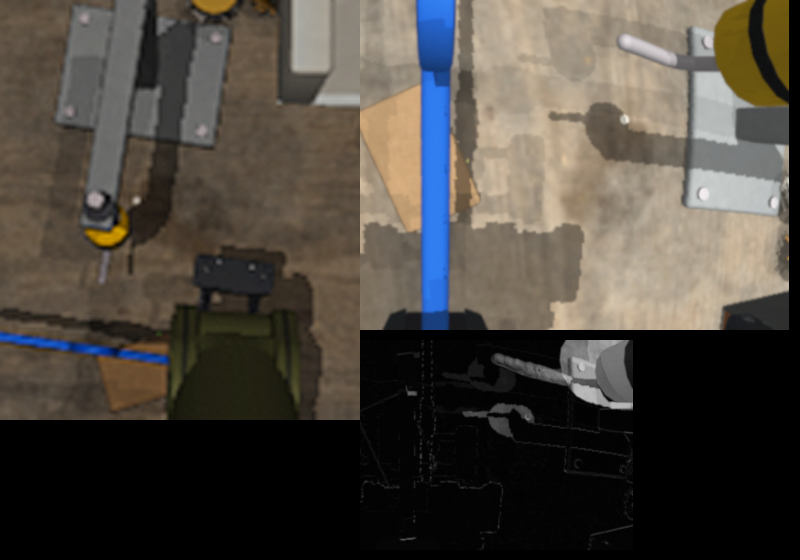

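The top view shows the hook tip at crop (102,280) and the bar well clear in front of it. The wrist view shows the hook tip at crop (622,42), the weight at its right, and the bar's eye ring edge-on at (435,15). I'll track the tip in the wrist frames and fit the swing.

```bash
cat >> h.py <<'E'
def tip(c):
    im=c['img'][0:90,400:600]; hsv=cv2.cvtColor(im,cv2.COLOR_RGB2HSV)
    m=((hsv[...,1]<45)&(hsv[...,2]>120)).astype(np.uint8)
    n,lab,st,ce=cv2.connectedComponentsWithStats(m)
    best=None
    for i in range(1,n):
        x,y,w,h,a=st[i]
        if a>60 and (best is None or a>best[0]): best=(a,i)
    if best is None: return None
    ys,xs=np.nonzero(lab==best[1]); k=xs<xs.min()+6
    return xs.min()+400+3, ys[k].mean(), best[0]   # centre of end ball approx
def onplane(c,u,v,y0=0.):   # intersect with stand plane y=y0 -> stand x,z
    o,d=ray(c,u,v,True); t=(y0-(o-S0)@SYV)/(d@SYV); p=o+d*t-S0; return p@SX,p[2]
E
python3 - <<'E'
from h import *
import pickle
c,L=pickle.load(open('g3.pkl','rb'))
w=L[0][1]; im=cv2.cvtColor(w['img'],cv2.COLOR_RGB2HSV)
print(im[38,490:496].tolist(), im[60,450:452].tolist())
D=[]
for t,w in L:
    r=tip(w)
    if r: x,z=onplane(w,r[0],r[1]); D.append((x,z)); print(round(t,2),np.round(r,1),round(x,4),round(z,4))
D=np.array(D)
# tip (r0=.153): fit pivot
from scipy.optimize import least_squares
rr=np.hypot(.046,.146)
f=lambda p:np.hypot(D[:,0]-p[0],D[:,1]-p[1])-rr
print(least_squares(f,[0,.33],loss='soft_l1',f_scale=.002).x)
f2=lambda p:np.hypot(D[:,0],D[:,1]-p[0])-rr
print('x=0:',least_squares(f2,[.33],loss='soft_l1',f_scale=.002).x)
E
```

```text
[[167, 9, 209], [167, 8, 219], [173, 5, 222], [174, 6, 224], [168, 6, 224], [168, 6, 220]] [[18, 46, 155], [18, 45, 157]]
11.6 [ 486.   37. 2251.] -0.0439 0.1883
11.65 [ 498.    40.1 2458. ] -0.0373 0.1866
11.7 [ 505.   42. 2827.] -0.0335 0.1859
11.75 [ 504.    41.9 2793. ] -0.034 0.186
11.8 [ 497.    40.5 2469. ] -0.0377 0.1866
11.85 [ 484.    37.1 2196. ] -0.0448 0.1889
11.9 [ 468.    32.6 1614. ] -0.0532 0.192
11.95 [ 453.    28.7 1064. ] -0.0605 0.1947
12.0 [ 443.   27. 1245.] -0.0648 0.1955
12.05 [ 440.    26.7 1153. ] -0.0661 0.1957
12.1 [ 445.    27.5 1229. ] -0.0641 0.1956
12.15 [ 457.    30.8 1031. ] -0.0584 0.1935
12.2 [ 472.    34.3 1625. ] -0.0513 0.1916
12.25 [ 486.    38.9 2297. ] -0.0436 0.1883
[-0.00296677  0.33598847]
x=0: [0.33502521]
```

```bash
cat >> h.py <<'E'
def fproj(c,p):
    T=np.array(c['world_to_cam']); q=T[:3,:3]@np.array(p)+T[:3,3]; th=np.arctan2(np.hypot(q[0],q[1]),q[2]); r=np.hypot(q[0],q[1])
    return np.round([c['cx']+c['f']*th*q[0]/r, c['cy']+c['f']*th*q[1]/r],1)
def eye_kin(s,L=.114):
    R=Ro.from_rotvec(s['ee_rot']).as_matrix(); p=s['tcp_pos']+R@[L,0,-.0257]; q=p-S0
    return p,np.array([q@SX,q@SYV,q[2]])
E
python3 - <<'E'
from h import *
import pickle
c,L=pickle.load(open('g3.pkl','rb')); w=L[0][1]
p,q=eye_kin(robot.observe()); print(p,q)
print('predict eye',fproj(w,p),'face tops',[fproj(w,p+s*.004*SX+[0,0,.022]) for s in(-1,1)],'bar top edge y-40',[fproj(w,p+s*.004*SX-.04*SYV-[0,0,.012]) for s in (-1,1)],'ring near edge top',[fproj(w,p+s*.004*SX-.022*np.sin(a)*SYV+[0,0,.022*np.cos(a)]) for s in(1,) for a in (.3,.6,.9,1.2,1.57)])
hsv=cv2.cvtColor(w['img'],cv2.COLOR_RGB2HSV); m=(hsv[...,0]>100)&(hsv[...,0]<125)&(hsv[...,1]>150)
for r in (2,10,20,30,40,50,55,60,62,64,66,70,80,100,150): 
    x=np.nonzero(m[r,270:370])[0]+270; print(r,x.min(),x.max(),w['img'][r,x].mean(0).round(),end='; ')
E
```

```text
[0.44249181 0.11325382 0.23144592] [-0.11036718  0.00054544  0.23144592]
predict eye [322.3 -21.4] face tops [array([304.5, -58.6]), array([342.1, -58.4])] bar top edge y-40 [array([308.4, 121.2]), array([335.7, 121.2])] ring near edge top [array([342.2, -31.8]), array([341.7,  -3.5]), array([340.7,  21.9]), array([339.4,  40.9]), array([337.8,  53.4])]
2 302 335 [ 49. 122. 234.]; 10 302 335 [ 46. 117. 228.]; 20 302 335 [ 39. 100. 202.]; 30 303 334 [ 35.  90. 184.]; 40 303 334 [ 34.  82. 166.]; 50 304 333 [ 29.  74. 148.]; 55 305 332 [ 27.  67. 135.]; 60 306 331 [ 24.  60. 120.]; 62 307 330 [ 22.  56. 113.]; 64 306 330 [ 27.  64. 128.]; 66 306 330 [ 33.  83. 166.]; 70 306 330 [ 36.  87. 175.]; 80 307 331 [ 46. 117. 228.]; 100 307 330 [ 46. 119. 232.]; 150 307 330 [ 46. 119. 231.];
```

>>> {"name": "apply_moves", "arguments": {"moves": [{"x": 0.0,"y": 0.15,"z": 0.0,"wx": 0.0,"wy": 0.0,"wz": 0.0},{"x": 0.0,"y": 0.2,"z": 0.0,"wx": 0.0,"wy": 0.0,"wz": 0.0},{"x": 0.0,"y": 0.15,"z": 0.0,"wx": 0.0,"wy": 0.0,"wz": 0.0},{"x": 0.0,"y": 0.08,"z": 0.0,"wx": 0.0,"wy": 0.0,"wz": 0.0},{"x": 0.0,"y": 0.02,"z": 0.0,"wx": 0.0,"wy": 0.0,"wz": 0.0},{"x": 0.0,"y": 0.0,"z": 0.0,"wx": 0.0,"wy": 0.0,"wz": 0.0}]}}

```text
clock: 13.05
tcp_pos: [0.4584, -0.0035, 0.2056]
ee_rot: [-2.349, -2.084, 0.001]
wrist_force: [-0.1, 0.1, -1.0]
width: 0.0073
grasp_force: 60.0
```

```bash
cat >> h.py <<'E'
def look(n):
    D=[]
    for i in range(n):
        t=robot.observe()['clock'];w=cam('wrist'); r=tip(w)
        if r: D.append((t,r[0],r[1],*onplane(w,r[0],r[1])))
    D=np.array(D)
    hsv=cv2.cvtColor(w['img'],cv2.COLOR_RGB2HSV); m=(hsv[...,0]>100)&(hsv[...,0]<125)&(hsv[...,1]>150)
    x=np.nonzero(m[100,250:400])[0]+250
    p,q=eye_kin(robot.observe()); print('eye kin',q.round(4),'bar cols',x.min(),x.max())
    print('tip x mm',(D[:,3]*1e3).round(1),'z',(D[:,4]*1e3).round(1)); return D,w
E
python3 - <<'E'
from h import *
import pickle
c,L=pickle.load(open('g3.pkl','rb'))
p=atz(c,304,243.5,.190)-S0; print('tip top cam',p@SX,p@SYV)
plan(yaw=np.pi/2-.12); look(7)
E
```

```text
tip top cam -0.048390649204544715 0.0018089769471623688
t 13.05 tcp [ 0.4584 -0.0035  0.2056] xyaw 1.4512 z [-0.001  0.001 -1.   ] F [-0.09  0.07 -1.  ] w 0.0073 g 60.0 q [-0.16  0.58  0.1   2.12 -0.13  0.45 -0.08]
 turn units [-0.01166667 -0.00666667  0.005     ]
eye kin [-0.0805  0.0005  0.2314] bar cols 306 330
tip x mm [-34.5 -39.  -40.8 -49.9 -49.5 -49.1  62.4] z [186.1 186.8 163.8 192.1 190.7 189.2 101.6]
```

>>> {"name": "apply_moves", "arguments": {"moves": [{"x": 0.0,"y": 0.01,"z": 0.0,"wx": 0.0,"wy": 0.0,"wz": 0.0},{"x": 0.0,"y": 0.01,"z": 0.0,"wx": 0.0,"wy": 0.0,"wz": 0.0},{"x": 0.0,"y": 0.01,"z": 0.0,"wx": 0.0,"wy": 0.0,"wz": 0.0},{"x": 0.0,"y": 0.01,"z": 0.0,"wx": 0.0,"wy": 0.0,"wz": 0.0},{"x": 0.0,"y": 0.01,"z": 0.0,"wx": 0.0,"wy": 0.0,"wz": 0.0},{"x": 0.0,"y": 0.01,"z": 0.0,"wx": 0.0,"wy": 0.0,"wz": 0.0},{"x": 0.0,"y": 0.01,"z": 0.0,"wx": 0.0,"wy": 0.0,"wz": 0.0},{"x": 0.0,"y": 0.01,"z": 0.0,"wx": 0.0,"wy": 0.0,"wz": 0.0},{"x": 0.0,"y": 0.01,"z": 0.0,"wx": 0.0,"wy": 0.0,"wz": 0.0},{"x": 0.0,"y": 0.01,"z": 0.0,"wx": 0.0,"wy": 0.0,"wz": 0.0}]}}

```text
clock: 14.65
tcp_pos: [0.4636, -0.0041, 0.2056]
ee_rot: [-2.349, -2.084, 0.0]
wrist_force: [0.3, 0.4, -1.5]
width: 0.0074
grasp_force: 60.0
```

```bash
sed -i 's/im=c\[.img.\]\[0:90,400:600\]/im=c["img"][0:90,336:560]/; s/xs.min()+400+3/xs.min()+336+3/' h.py
python3 - <<'E'
from h import *
plan(); look(14)
E
```

```text
t 14.65 tcp [ 0.4636 -0.0041  0.2056] xyaw 1.4512 z [-0.001  0.001 -1.   ] F [ 0.29  0.37 -1.53] w 0.0074 g 60.0 q [-0.15  0.58  0.1   2.11 -0.13  0.46 -0.08]
eye kin [-0.0754  0.0005  0.2314] bar cols 306 330
tip x mm [-61.5 -57.6 -52.  -43.6 -39.4 -35.4 -35.  -37.6 -39.1 -49.7 -55.7 -60.1
 -62.  -60.5] z [195.6 194.1 191.3 182.3 186.8 185.6 185.5 186.2 167.5 190.8 192.9 195.3
 195.9 195.3]
```

>>> {"name": "apply_moves", "arguments": {"moves": [{"x": 0.0,"y": 0.01,"z": 0.0,"wx": 0.0,"wy": 0.0,"wz": 0.0},{"x": 0.0,"y": 0.01,"z": 0.0,"wx": 0.0,"wy": 0.0,"wz": 0.0},{"x": 0.0,"y": 0.01,"z": 0.0,"wx": 0.0,"wy": 0.0,"wz": 0.0},{"x": 0.0,"y": 0.01,"z": 0.0,"wx": 0.0,"wy": 0.0,"wz": 0.0},{"x": 0.0,"y": 0.01,"z": 0.0,"wx": 0.0,"wy": 0.0,"wz": 0.0},{"x": 0.0,"y": 0.01,"z": 0.0,"wx": 0.0,"wy": 0.0,"wz": 0.0},{"x": 0.0,"y": 0.01,"z": 0.0,"wx": 0.0,"wy": 0.0,"wz": 0.0},{"x": 0.0,"y": 0.01,"z": 0.0,"wx": 0.0,"wy": 0.0,"wz": 0.0},{"x": 0.0,"y": 0.01,"z": 0.0,"wx": 0.0,"wy": 0.0,"wz": 0.0},{"x": 0.0,"y": 0.01,"z": 0.0,"wx": 0.0,"wy": 0.0,"wz": 0.0}]}}

```text
clock: 16.6
tcp_pos: [0.4686, -0.0047, 0.2056]
ee_rot: [-2.35, -2.084, -0.0]
wrist_force: [0.7, 0.1, -1.2]
width: 0.0076
grasp_force: 60.0
```

>>> {"name": "apply_moves", "arguments": {"moves": [{"x": 0.0,"y": 0.01,"z": 0.0,"wx": 0.0,"wy": 0.0,"wz": 0.0},{"x": 0.0,"y": 0.01,"z": 0.0,"wx": 0.0,"wy": 0.0,"wz": 0.0},{"x": 0.0,"y": 0.01,"z": 0.0,"wx": 0.0,"wy": 0.0,"wz": 0.0},{"x": 0.0,"y": 0.01,"z": 0.0,"wx": 0.0,"wy": 0.0,"wz": 0.0},{"x": 0.0,"y": 0.01,"z": 0.0,"wx": 0.0,"wy": 0.0,"wz": 0.0},{"x": 0.0,"y": 0.01,"z": 0.0,"wx": 0.0,"wy": 0.0,"wz": 0.0},{"x": 0.0,"y": 0.01,"z": 0.0,"wx": 0.0,"wy": 0.0,"wz": 0.0},{"x": 0.0,"y": 0.01,"z": 0.0,"wx": 0.0,"wy": 0.0,"wz": 0.0},{"x": 0.0,"y": 0.01,"z": 0.0,"wx": 0.0,"wy": 0.0,"wz": 0.0},{"x": 0.0,"y": 0.01,"z": 0.0,"wx": 0.0,"wy": 0.0,"wz": 0.0}]}}

```text
clock: 17.85
tcp_pos: [0.4735, -0.0053, 0.2056]
ee_rot: [-2.349, -2.084, 0.0]
wrist_force: [0.7, -0.2, -2.2]
width: 0.0075
grasp_force: 60.0
```

Run:
```python
from h import *
plan(); look(13)
```

```text
t 17.85 tcp [ 0.4735 -0.0053  0.2056] xyaw 1.4512 z [-0.001  0.001 -1.   ] F [ 0.69 -0.19 -2.23] w 0.0075 g 60.0 q [-0.15  0.59  0.1   2.08 -0.12  0.48 -0.07]
eye kin [-0.0654  0.0006  0.2314] bar cols 306 330
tip x mm [-58.7 -55.4 -51.8 -46.7 -41.6 -35.3 -33.6 -37.4 -42.8 -48.  -53.1 -56.
 -58.7] z [201.1 195.7 191.7 189.5 188.1 171.4 165.2 178.1 188.5 190.2 192.3 196.5
 201. ]
```

>>> {"name": "apply_moves", "arguments": {"moves": [{"x": 0.0,"y": 0.01,"z": 0.0,"wx": 0.0,"wy": 0.0,"wz": 0.0},{"x": 0.0,"y": 0.01,"z": 0.0,"wx": 0.0,"wy": 0.0,"wz": 0.0},{"x": 0.0,"y": 0.01,"z": 0.0,"wx": 0.0,"wy": 0.0,"wz": 0.0},{"x": 0.0,"y": 0.01,"z": 0.0,"wx": 0.0,"wy": 0.0,"wz": 0.0},{"x": 0.0,"y": 0.01,"z": 0.0,"wx": 0.0,"wy": 0.0,"wz": 0.0},{"x": 0.0,"y": 0.01,"z": 0.0,"wx": 0.0,"wy": 0.0,"wz": 0.0},{"x": 0.0,"y": 0.01,"z": 0.0,"wx": 0.0,"wy": 0.0,"wz": 0.0},{"x": 0.0,"y": 0.01,"z": 0.0,"wx": 0.0,"wy": 0.0,"wz": 0.0},{"x": 0.0,"y": 0.01,"z": 0.0,"wx": 0.0,"wy": 0.0,"wz": 0.0},{"x": 0.0,"y": 0.01,"z": 0.0,"wx": 0.0,"wy": 0.0,"wz": 0.0}]}}

```text
clock: 19.75
tcp_pos: [0.4785, -0.0059, 0.2056]
ee_rot: [-2.349, -2.084, 0.0]
wrist_force: [0.1, -0.2, -1.1]
width: 0.0075
grasp_force: 60.0
```

>>> {"name": "apply_moves", "arguments": {"moves": [{"x": 0.0,"y": 0.012,"z": 0.0,"wx": 0.0,"wy": 0.0,"wz": 0.0},{"x": 0.0,"y": 0.012,"z": 0.0,"wx": 0.0,"wy": 0.0,"wz": 0.0},{"x": 0.0,"y": 0.012,"z": 0.0,"wx": 0.0,"wy": 0.0,"wz": 0.0},{"x": 0.0,"y": 0.012,"z": 0.0,"wx": 0.0,"wy": 0.0,"wz": 0.0},{"x": 0.0,"y": 0.012,"z": 0.0,"wx": 0.0,"wy": 0.0,"wz": 0.0},{"x": 0.0,"y": 0.012,"z": 0.0,"wx": 0.0,"wy": 0.0,"wz": 0.0},{"x": 0.0,"y": 0.012,"z": 0.0,"wx": 0.0,"wy": 0.0,"wz": 0.0},{"x": 0.0,"y": 0.012,"z": 0.0,"wx": 0.0,"wy": 0.0,"wz": 0.0},{"x": 0.0,"y": 0.012,"z": 0.0,"wx": 0.0,"wy": 0.0,"wz": 0.0},{"x": 0.0,"y": 0.012,"z": 0.0,"wx": 0.0,"wy": 0.0,"wz": 0.0}]}}

```text
clock: 21.0
tcp_pos: [0.4845, -0.0066, 0.2056]
ee_rot: [-2.35, -2.084, -0.0]
wrist_force: [-0.5, -0.8, -1.3]
width: 0.0072
grasp_force: 60.0
```

>>> {"name": "apply_moves", "arguments": {"moves": [{"x": 0.0,"y": 0.014,"z": 0.0,"wx": 0.0,"wy": 0.0,"wz": 0.0},{"x": 0.0,"y": 0.014,"z": 0.0,"wx": 0.0,"wy": 0.0,"wz": 0.0},{"x": 0.0,"y": 0.014,"z": 0.0,"wx": 0.0,"wy": 0.0,"wz": 0.0},{"x": 0.0,"y": 0.014,"z": 0.0,"wx": 0.0,"wy": 0.0,"wz": 0.0},{"x": 0.0,"y": 0.014,"z": 0.0,"wx": 0.0,"wy": 0.0,"wz": 0.0},{"x": 0.0,"y": 0.014,"z": 0.0,"wx": 0.0,"wy": 0.0,"wz": 0.0},{"x": 0.0,"y": 0.014,"z": 0.0,"wx": 0.0,"wy": 0.0,"wz": 0.0},{"x": 0.0,"y": 0.014,"z": 0.0,"wx": 0.0,"wy": 0.0,"wz": 0.0},{"x": 0.0,"y": 0.014,"z": 0.0,"wx": 0.0,"wy": 0.0,"wz": 0.0},{"x": 0.0,"y": 0.014,"z": 0.0,"wx": 0.0,"wy": 0.0,"wz": 0.0}]}}

```text
clock: 22.25
tcp_pos: [0.4914, -0.0074, 0.2056]
ee_rot: [-2.349, -2.084, 0.0]
wrist_force: [0.2, -0.0, -2.0]
width: 0.0073
grasp_force: 60.0
```

Run:
```python
from h import *
plan(); look(12)
```

```text
t 22.25 tcp [ 0.4914 -0.0074  0.2056] xyaw 1.4513 z [-0.001  0.001 -1.   ] F [ 0.18 -0.02 -1.95] w 0.0073 g 60.0 q [-0.14  0.61  0.1   2.03 -0.12  0.51 -0.07]
eye kin [-0.0474  0.0006  0.2314] bar cols 306 330
tip x mm [72.1 72.8 72.5 72.2 72.3 72.2 72.2 72.1 72.1 72.1 72.4 72.3] z [100.4  99.3  99.9 100.3  99.9 100.1 100.1 100.3 100.3 100.3  99.8 100. ]
```

Run:
```python
from h import *
for i in range(10):
    w=cam('wrist'); hsv=cv2.cvtColor(w['img'],cv2.COLOR_RGB2HSV)[0:110,334:600]
    m=(hsv[...,0]>18)&(hsv[...,0]<32)&(hsv[...,1]>170); ys,xs=np.nonzero(m)
    k=(hsv[:60,:70,1]<45)&(hsv[:60,:70,2]>120)
    yy,xx=np.nonzero(k); print(round(robot.observe()['clock'],2),(xs.mean()+334).round(2),xs.min()+334,len(xs),'rod',xx.min()+334 if len(xx) else None,len(xx), yy[xx<xx.min()+6].mean() if len(xx) else '')
cv2.imwrite('pics/h1.png',cv2.resize(w['img'][0:200,280:600,::-1],None,fx=2.4,fy=2.4))
```

```text
22.9 508.27 418 9057 rod 334 1384 26.133333333333333
22.95 508.29 418 9054 rod 334 1400 25.99056603773585
23.0 508.28 418 9048 rod 334 1385 25.766355140186917
23.05 508.28 418 9049 rod 334 1373 26.53921568627451
23.1 508.29 418 9049 rod 334 1388 26.10576923076923
23.15 508.27 418 9050 rod 334 1394 26.16504854368932
23.2 508.28 418 9045 rod 334 1385 26.284313725490197
23.25 508.26 418 9048 rod 334 1371 26.24271844660194
23.3 508.32 418 9046 rod 334 1388 25.943396226415093
23.35 508.23 418 9052 rod 334 1390 26.066037735849058
```

View pics/h1.png

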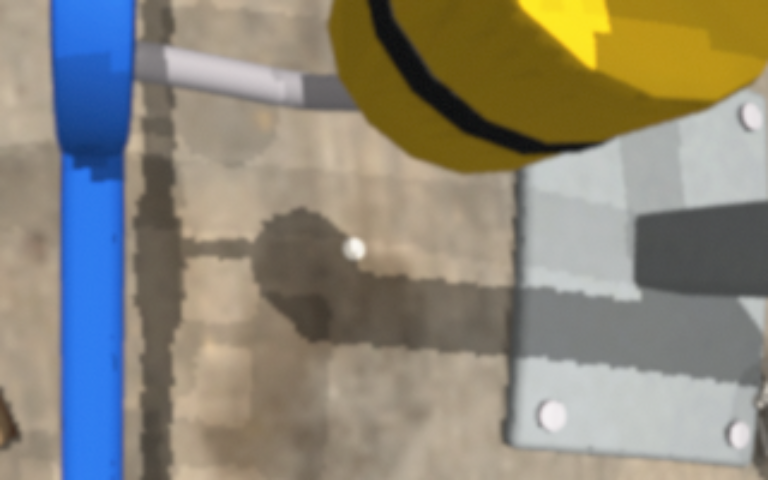

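The hook rests steadily on the bar: the tip meets the ring's right edge at (135,62), and the weight stayed still to under 0.1 px for over half a second. I'll push slightly more, hold for a second, then ease it back to plumb.

>>> {"name": "apply_moves", "arguments": {"moves": [{"x": 0.0,"y": 0.015,"z": 0.0,"wx": 0.0,"wy": 0.0,"wz": 0.0},{"x": 0.0,"y": 0.015,"z": 0.0,"wx": 0.0,"wy": 0.0,"wz": 0.0},{"x": 0.0,"y": 0.015,"z": 0.0,"wx": 0.0,"wy": 0.0,"wz": 0.0},{"x": 0.0,"y": 0.015,"z": 0.0,"wx": 0.0,"wy": 0.0,"wz": 0.0},{"x": 0.0,"y": 0.0,"z": 0.0,"wx": 0.0,"wy": 0.0,"wz": 0.0},{"x": 0.0,"y": 0.0,"z": 0.0,"wx": 0.0,"wy": 0.0,"wz": 0.0},{"x": 0.0,"y": 0.0,"z": 0.0,"wx": 0.0,"wy": 0.0,"wz": 0.0},{"x": 0.0,"y": 0.0,"z": 0.0,"wx": 0.0,"wy": 0.0,"wz": 0.0},{"x": 0.0,"y": 0.0,"z": 0.0,"wx": 0.0,"wy": 0.0,"wz": 0.0},{"x": 0.0,"y": 0.0,"z": 0.0,"wx": 0.0,"wy": 0.0,"wz": 0.0}]}}

```text
clock: 24.6
tcp_pos: [0.4944, -0.0078, 0.2056]
ee_rot: [-2.35, -2.084, -0.0]
wrist_force: [0.3, -0.8, -1.4]
width: 0.0074
grasp_force: 60.0
```

>>> {"name": "apply_moves", "arguments": {"moves": [{"x": 0.0,"y": 0.0,"z": 0.0,"wx": 0.0,"wy": 0.0,"wz": 0.0},{"x": 0.0,"y": 0.0,"z": 0.0,"wx": 0.0,"wy": 0.0,"wz": 0.0},{"x": 0.0,"y": -0.01,"z": 0.0,"wx": 0.0,"wy": 0.0,"wz": 0.0},{"x": 0.0,"y": -0.02,"z": 0.0,"wx": 0.0,"wy": 0.0,"wz": 0.0},{"x": 0.0,"y": -0.02,"z": 0.0,"wx": 0.0,"wy": 0.0,"wz": 0.0},{"x": 0.0,"y": -0.02,"z": 0.0,"wx": 0.0,"wy": 0.0,"wz": 0.0},{"x": 0.0,"y": -0.02,"z": 0.0,"wx": 0.0,"wy": 0.0,"wz": 0.0},{"x": 0.0,"y": -0.02,"z": 0.0,"wx": 0.0,"wy": 0.0,"wz": 0.0},{"x": 0.0,"y": -0.02,"z": 0.0,"wx": 0.0,"wy": 0.0,"wz": 0.0},{"x": 0.0,"y": -0.02,"z": 0.0,"wx": 0.0,"wy": 0.0,"wz": 0.0}]}}

```text
clock: 25.85
tcp_pos: [0.4869, -0.0069, 0.2056]
ee_rot: [-2.35, -2.084, -0.0]
wrist_force: [0.0, 0.4, -2.0]
width: 0.0074
grasp_force: 60.0
```

>>> {"name": "apply_moves", "arguments": {"moves": [{"x": 0.0,"y": -0.02,"z": 0.0,"wx": 0.0,"wy": 0.0,"wz": 0.0},{"x": 0.0,"y": -0.02,"z": 0.0,"wx": 0.0,"wy": 0.0,"wz": 0.0},{"x": 0.0,"y": -0.02,"z": 0.0,"wx": 0.0,"wy": 0.0,"wz": 0.0},{"x": 0.0,"y": -0.02,"z": 0.0,"wx": 0.0,"wy": 0.0,"wz": 0.0},{"x": 0.0,"y": -0.04,"z": 0.0,"wx": 0.0,"wy": 0.0,"wz": 0.0},{"x": 0.0,"y": -0.08,"z": 0.0,"wx": 0.0,"wy": 0.0,"wz": 0.0},{"x": 0.0,"y": -0.12,"z": 0.0,"wx": 0.0,"wy": 0.0,"wz": 0.0},{"x": 0.0,"y": -0.08,"z": 0.0,"wx": 0.0,"wy": 0.0,"wz": 0.0},{"x": 0.0,"y": -0.02,"z": 0.0,"wx": 0.0,"wy": 0.0,"wz": 0.0},{"x": 0.0,"y": 0.0,"z": 0.0,"wx": 0.0,"wy": 0.0,"wz": 0.0}]}}

```text
clock: 27.1
tcp_pos: [0.4661, -0.0044, 0.2056]
ee_rot: [-2.35, -2.084, -0.0]
wrist_force: [0.2, 0.6, -2.1]
width: 0.0075
grasp_force: 60.0
```

Run:
```python
from h import *
plan(yaw=np.pi/2-.12); D,w=look(8); print(D[:,1:3].round(1).tolist())
print('pred tip rows',[(y,z,fproj(w,S0+SX*-.0473+SYV*y+[0,0,z])) for y in(0,.002) for z in (.185,.187)])
c=cam('top'); cv2.imwrite('pics/t2.png',c['img'][:,:,::-1])
# tip in top view: low-sat light pixels
hsv=cv2.cvtColor(c['img'],cv2.COLOR_RGB2HSV)[232:256,294:316]; print(hsv[...,1].tolist()[::1] if 0 else '')
print('pred tip top',[np.round(proj(c,S0+SX*-.0473+SYV*y+[0,0,.187]),1) for y in(-.003,0,.003)], [np.round(proj(c,S0+SX*-.03+SYV*y+[0,0,.18]),1) for y in(-.003,0,.003)])
print(hsv[...,1])
```

```text
t 27.1 tcp [ 0.4661 -0.0044  0.2056] xyaw 1.4512 z [-0.     0.001 -1.   ] F [ 0.17  0.59 -2.12] w 0.0075 g 60.0 q [-0.15  0.59  0.1   2.1  -0.13  0.46 -0.08]
 turn units [-0.005      -0.00666667  0.00333333]
eye kin [-0.0728  0.0005  0.2314] bar cols 306 330
tip x mm [-48.6 -48.8 -49.3 -49.2 -49.7 -49.3 -49.4 -49. ] z [190.3 190.2 190.8 190.6 190.8 190.8 190.6 190.8]
[[385.0, 26.0], [384.0, 26.0], [383.0, 25.5], [383.0, 25.6], [382.0, 25.4], [383.0, 25.4], [383.0, 25.5], [384.0, 25.4]]
pred tip rows [(0, 0.185, array([385.8,  29.6])), (0, 0.187, array([386.7,  28.3])), (0.002, 0.185, array([385.8,  25. ])), (0.002, 0.187, array([386.7,  23.6]))]

pred tip top [array([305.8, 243.4]), array([304.8, 243.3]), array([303.7, 243.1])] [array([306.8, 237.4]), array([305.7, 237.2]), array([304.7, 237.1])]
[[ 78  77  73  72  74  72  69  66  49  27  57  62  32  62 101  87  70  78
   85  88  89  85]
 [ 73  72  74  77  75  75  74  69  68  65  45  27  26  58  78  79  80  83
   84  91  82  86]
 [ 73  72  69  73  72  74  74  69  71  76  27  15  21  77  82  85  84  88
   87  89  81  82]
 [ 73  74  73
[... 1240 characters left out ...]
4  77  81  78  88  64  73  79
   87  74  74  65]
 [ 33  51  38  41  65  85 113 117 116 114 106  96  89  87  83  80  78  85
   72  69  74  72]
 [227 188 200 198 145 142 164 135  97  64  30  49  84 107 106 109 101  84
   82  73  80  76]
 [228 250 255 253 253 249 246 240 226 217 228 189 149 153 110  40  50  88
   92 107 114 112]
 [216 238 250 255 255 248 236 226 219 223 231 240 252 252 255 241 139  37
   80  82  50  34]
 [ 70  23  30  84 142 189 226 230 226 229 238 248 253 244 242 252 255 244
  236 241 230 220]
 [ 88  91  94  87  75  82  65  54  59  89 127 148 187 225 238 255 255 240
  231 228 224 224]
 [ 74  74  75  78  80  86  91  98 108 114 108  96  79  30  26  36  59  99
  151 184 197 203]]
```

Run:
```python
from h import *
c=cam('top'); w=cam('wrist'); p,q=eye_kin(robot.observe())
print('ring', [(a,fproj(w,p+.004*SX-.022*np.sin(a)*SYV+[0,0,.022*np.cos(a)])[1]) for a in (1.57,1.8,2.0,2.15)])
print('left end top pred',proj(c,p+.135*SYV+[0,0,-.029]),proj(c,p+.135*SYV+[0,0,-.012]))
print('bar near y=60',proj(c,p+.06*SYV+[0,0,-.012]))
hsv=cv2.cvtColor(c['img'],cv2.COLOR_RGB2HSV); m=(hsv[...,0]>100)&(hsv[...,0]<125)&(hsv[...,1]>130)
for cc in range(246,300,3): 
    r=np.nonzero(m[230:270,cc])[0]+230; print(cc,(r.min(),r.max()) if len(r) else None,end=' ')
# right end in wrist picture
p2=p-.135*SYV
print('\nright end wrist pred',fproj(w,p2+[0,0,-.012]),fproj(w,p2+[0,0,-.046]))
hw=cv2.cvtColor(w['img'],cv2.COLOR_RGB2HSV); mm=(hw[...,0]>100)&(hw[...,0]<125)&(hw[...,1]>130)
print(np.nonzero(mm[300:450,310:330].sum(1)>8)[0]+300)
```

```text
ring [(1.57, np.float64(55.9)), (1.8, np.float64(57.5)), (2.0, np.float64(55.6)), (2.15, np.float64(52.4))]
left end top pred (np.float64(254.05367602495258), np.float64(245.4032067767285)) (np.float64(253.11751462084436), np.float64(245.11694243349487))
bar near y=60 (np.float64(280.63066760560633), np.float64(248.9449335966417))
246 None 249 None 252 None 255 (np.int64(245), np.int64(247)) 258 (np.int64(245), np.int64(247)) 261 (np.int64(245), np.int64(247)) 264 (np.int64(246), np.int64(248)) 267 (np.int64(246), np.int64(248)) 270 (np.int64(247), np.int64(249)) 273 (np.int64(247), np.int64(249)) 276 (np.int64(248), np.int64(250)) 279 (np.int64(248), np.int64(250)) 282 (np.int64(248), np.int64(250)) 285 (np.int64(249), np.int64(251)) 288 (np.int64(249), np.int64(251)) 291 (np.int64(250), np.int64(252)) 294 (np.int64(250), np.int64(252)) 297 (np.int64(250), np.int64(252)) 
right end wrist pred [320.5 390.6] [320.  343.3]
[300 301 302 303 304 305 306 307 308 309 310 311 312 313 314 315 316 317
 318 319 320 321 322 323 324 325 326 327 328 329 330 331 332 333 334 335
 336 337 338 339 340 341 342 343 344 345 346 347 383 384 385 386 387 388
 389 390 391 392 393]
```

Run:
```python
from h import *
c=cam('scene'); p,q=eye_kin(robot.observe())
for dz in(0,-.005,-.01):
    e=p+.135*SYV+[0,0,dz]; print(dz,'left end bottom/top',np.round(proj(c,e+[0,0,-.046]-.004*SX),1),np.round(proj(c,e+[0,0,-.012]-.004*SX),1))
for dz in(0,-.005): print(dz,'eye ctr',np.round(proj(c,p+[0,0,dz]),1),'ring top',np.round(proj(c,p+[0,0,dz+.022]),1),'right end top',np.round(proj(c,p-.135*SYV+[0,0,-.012]),1),'bot',np.round(proj(c,p-.135*SYV+[0,0,-.046]),1))
hsv=cv2.cvtColor(c['img'],cv2.COLOR_RGB2HSV); m=((hsv[...,0]>105)&(hsv[...,0]<125)&(hsv[...,1]>140)).astype(np.uint8)
n,lab,st,ce=cv2.connectedComponentsWithStats(m[170:350,180:340])
for i in range(1,n):
    if st[i,4]>15: print(st[i]+[180,170,0,0,0])
mm=m[170:350,180:340]
for x in range(0,120,3):
    r=np.nonzero(mm[:,x])[0]
    if len(r): print(x+180,r.min()+170,r.max()+170,end=' | ')
```

```text
0 left end bottom/top [254.6 236. ] [254.1 226.6]
-0.005 left end bottom/top [254.7 237.4] [254.1 228. ]
-0.01 left end bottom/top [254.8 238.7] [254.2 229.4]
0 eye ctr [282.  244.4] ring top [281.8 238. ] right end top [312. 272.] bot [311.9 281.9]
-0.005 eye ctr [282.  245.8] ring top [281.8 239.4] right end top [312. 272.] bot [311.9 281.9]
[256 227  32  24 220]
258 228 236 | 261 230 239 | 264 233 241 | 267 235 244 | 270 239 246 | 273 240 248 | 276 242 249 | 279 238 246 | 282 238 249 | 285 241 248 | 288 254 254 |
```

>>> {"name": "apply_moves", "arguments": {"moves": [{"x": 0.02,"y": 0.0,"z": 0.1,"wx": 0.0,"wy": 0.0,"wz": 0.0},{"x": 0.03,"y": 0.0,"z": 0.25,"wx": 0.0,"wy": 0.0,"wz": 0.0},{"x": 0.0,"y": 0.0,"z": 0.25,"wx": 0.0,"wy": 0.0,"wz": 0.0},{"x": 0.0,"y": 0.0,"z": 0.2,"wx": 0.0,"wy": 0.0,"wz": 0.0},{"x": 0.0,"y": 0.0,"z": 0.1,"wx": 0.0,"wy": 0.0,"wz": 0.0},{"x": 0.0,"y": 0.0,"z": 0.0,"wx": 0.0,"wy": 0.0,"wz": 0.0},{"x": 0.0,"y": 0.0,"z": 0.0,"wx": 0.0,"wy": 0.0,"wz": 0.0}]}}

```text
clock: 28.58
tcp_pos: [0.4665, -0.0019, 0.1608]
ee_rot: [-2.35, -2.084, -0.001]
wrist_force: [0.4, 0.6, -1.8]
width: 0.0073
grasp_force: 60.0
```

Run:
```python
from h import *
plan(yaw=np.pi/2-.12); p,q=eye_kin(robot.observe()); print(q)
w=cam('wrist'); hsv=cv2.cvtColor(w['img'],cv2.COLOR_RGB2HSV)
m=(hsv[...,0]>18)&(hsv[...,0]<32)&(hsv[...,1]>170)
print('pred tip',[(y,z,fproj(w,S0+SX*-.0473+SYV*y+[0,0,z])) for y in(0,.003) for z in (.183,.187)],'eye',fproj(w,p))
c=cam('scene')
print('scene pred eye',proj(c,p),'tip',proj(c,S0+SX*-.0473+SYV*.002+[0,0,.187]),'left end top',proj(c,p+.135*SYV+[0,0,-.012]))
A=cv2.resize(c['img'][190:290,240:320,::-1],(384,480),interpolation=2); B=cv2.resize(w['img'][0:240,270:478,::-1],(416,480),interpolation=2)
cv2.imwrite('pics/k1.png',np.hstack([A,B]))
```

```text
t 28.57 tcp [ 0.4665 -0.0019  0.1608] xyaw 1.451 z [-0.     0.001 -1.   ] F [ 0.4   0.58 -1.8 ] w 0.0073 g 60.0 q [-0.14  0.67  0.07  2.13 -0.14  0.34 -0.07]
 turn units [-0.00166667 -0.00666667  0.00166667]
[-0.07272393  0.0030694   0.18661196]
pred tip [(0, 0.183, array([411.9,   0. ])), (0, 0.187, array([415.4,  -4.6])), (0.003, 0.183, array([411.5,  -9.2])), (0.003, 0.187, array([414.9, -14.1]))] eye [321.4 -19.1]
scene pred eye (np.float64(281.82966773717), np.float64(256.6796874138269)) tip (np.float64(289.2747041904206), np.float64(253.44605373651797)) left end top (np.float64(255.50892840348334), np.float64(238.07038718482514))
```

View pics/k1.png

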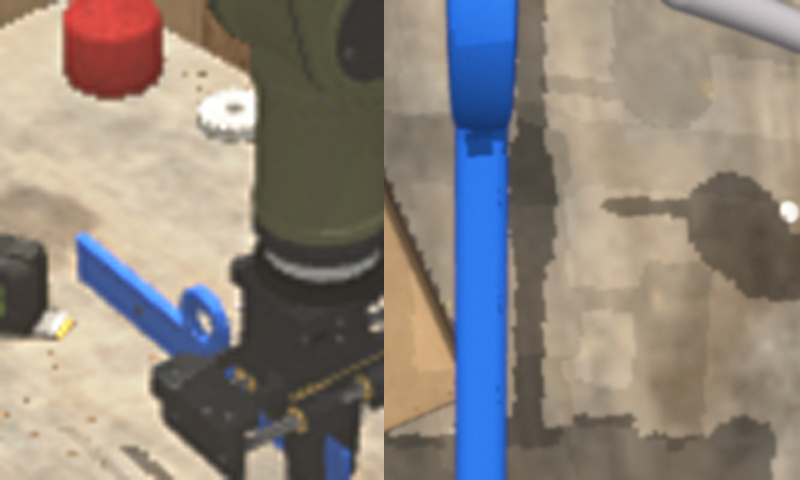

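The left half shows the bar level, with the eye at (205,315) and the tape measure at the left clear of it. The right half shows the hook rod coming in at the top at (670,5), in line with the eye to about 2 mm. Next I thread the eye.

```bash
cat >> h.py <<'E'
def topyel():
    c=cam('top'); hsv=cv2.cvtColor(c['img'],cv2.COLOR_RGB2HSV)[205:245,290:325]
    m=(hsv[...,0]>18)&(hsv[...,0]<32)&(hsv[...,1]>170); ys,xs=np.nonzero(m)
    p,q=eye_kin(robot.observe()); s=robot.observe()
    print('t',round(s['clock'],2),'yel',(xs.mean()+290).round(2),(ys.mean()+205).round(2),ys.max()+205,len(xs),'eye',q.round(4),'F',s['wrist_force'].round(2),'tilt',Ro.from_rotvec(s['ee_rot']).as_matrix()[:,2].round(4))
E
python3 -c "
from h import *
for i in range(3): topyel()"
```

```text
t 28.73 yel 306.81 226.88 231 86 eye [-0.0727  0.0031  0.1867] F [ 0.33 -0.75 -0.95] tilt [ 1.e-04  8.e-04 -1.e+00]
t 28.77 yel 306.83 226.74 231 86 eye [-0.0727  0.0031  0.1867] F [-0.35  0.49 -1.49] tilt [ 0.e+00  8.e-04 -1.e+00]
t 28.82 yel 306.84 226.79 231 87 eye [-0.0728  0.0031  0.1867] F [-0.29 -0.09 -1.13] tilt [-1.e-04  8.e-04 -1.e+00]
```

>>> {"name": "apply_moves", "arguments": {"moves": [{"x": 0.0,"y": 0.05,"z": 0.0,"wx": 0.0,"wy": 0.0,"wz": 0.0},{"x": 0.0,"y": 0.05,"z": 0.0,"wx": 0.0,"wy": 0.0,"wz": 0.0},{"x": 0.0,"y": 0.05,"z": 0.0,"wx": 0.0,"wy": 0.0,"wz": 0.0},{"x": 0.0,"y": 0.05,"z": 0.0,"wx": 0.0,"wy": 0.0,"wz": 0.0},{"x": 0.0,"y": 0.05,"z": 0.0,"wx": 0.0,"wy": 0.0,"wz": 0.0},{"x": 0.0,"y": 0.05,"z": 0.0,"wx": 0.0,"wy": 0.0,"wz": 0.0},{"x": 0.0,"y": 0.05,"z": 0.0,"wx": 0.0,"wy": 0.0,"wz": 0.0},{"x": 0.0,"y": 0.05,"z": 0.0,"wx": 0.0,"wy": 0.0,"wz": 0.0},{"x": 0.0,"y": 0.05,"z": 0.0,"wx": 0.0,"wy": 0.0,"wz": 0.0},{"x": 0.0,"y": 0.05,"z": 0.0,"wx": 0.0,"wy": 0.0,"wz": 0.0}]}}

```text
clock: 30.08
tcp_pos: [0.4913, -0.0049, 0.1606]
ee_rot: [-2.35, -2.084, -0.0]
wrist_force: [-0.0, -0.8, -0.7]
width: 0.0076
grasp_force: 60.0
```

```bash
python3 -c "
from h import *
for i in range(3): topyel()"
```

```text
t 30.12 yel 306.82 227.05 241 87 eye [-0.0473  0.0031  0.1864] F [-0.51 -0.05 -1.26] tilt [ 0.e+00  7.e-04 -1.e+00]
t 30.18 yel 306.84 226.79 231 87 eye [-0.0475  0.0031  0.1864] F [-0.01 -0.1  -0.9 ] tilt [-2.e-04  7.e-04 -1.e+00]
t 30.23 yel 306.84 226.95 241 88 eye [-0.0478  0.0031  0.1864] F [-0.3  -0.15 -1.57] tilt [-5.e-04  8.e-04 -1.e+00]
```

>>> {"name": "apply_moves", "arguments": {"moves": [{"x": 0.0,"y": 0.05,"z": 0.02,"wx": 0.0,"wy": 0.0,"wz": 0.0},{"x": 0.0,"y": 0.05,"z": 0.02,"wx": 0.0,"wy": 0.0,"wz": 0.0},{"x": 0.0,"y": 0.05,"z": 0.025,"wx": 0.0,"wy": 0.0,"wz": 0.0},{"x": 0.0,"y": 0.05,"z": 0.025,"wx": 0.0,"wy": 0.0,"wz": 0.0},{"x": 0.0,"y": 0.05,"z": 0.025,"wx": 0.0,"wy": 0.0,"wz": 0.0},{"x": 0.0,"y": 0.0,"z": 0.0,"wx": 0.0,"wy": 0.0,"wz": 0.0}]}}

```text
clock: 30.98
tcp_pos: [0.5038, -0.0064, 0.1547]
ee_rot: [-2.35, -2.084, -0.0]
wrist_force: [1.0, 0.8, -0.9]
width: 0.0075
grasp_force: 60.0
```

```bash
python3 -c "
from h import *
for i in range(4): topyel()"
```

```text
t 31.02 yel 306.57 226.98 236 90 eye [-0.0354  0.0031  0.1805] F [ 0.46  0.1  -1.73] tilt [-8.e-04  8.e-04 -1.e+00]
t 31.07 yel 306.97 226.99 239 88 eye [-0.0355  0.0031  0.1806] F [-0.37 -0.41 -1.26] tilt [-9.e-04  8.e-04 -1.e+00]
t 31.12 yel 306.65 227.09 237 88 eye [-0.0356  0.0031  0.1806] F [-0.07  0.25 -0.78] tilt [-9.e-04  8.e-04 -1.e+00]
t 31.18 yel 306.57 227.08 237 92 eye [-0.0355  0.0031  0.1806] F [ 0.53  0.63 -0.61] tilt [-8.e-04  8.e-04 -1.e+00]
```

>>> {"name": "apply_moves", "arguments": {"moves": [{"x": 0.0,"y": 0.05,"z": 0.025,"wx": 0.0,"wy": 0.0,"wz": 0.0},{"x": 0.0,"y": 0.05,"z": 0.025,"wx": 0.0,"wy": 0.0,"wz": 0.0},{"x": 0.0,"y": 0.05,"z": 0.025,"wx": 0.0,"wy": 0.0,"wz": 0.0},{"x": 0.0,"y": 0.05,"z": 0.02,"wx": 0.0,"wy": 0.0,"wz": 0.0},{"x": 0.0,"y": 0.05,"z": 0.015,"wx": 0.0,"wy": 0.0,"wz": 0.0},{"x": 0.0,"y": 0.05,"z": 0.01,"wx": 0.0,"wy": 0.0,"wz": 0.0},{"x": 0.0,"y": 0.05,"z": 0.01,"wx": 0.0,"wy": 0.0,"wz": 0.0},{"x": 0.0,"y": 0.03,"z": 0.01,"wx": 0.0,"wy": 0.0,"wz": 0.0},{"x": 0.0,"y": 0.0,"z": 0.0,"wx": 0.0,"wy": 0.0,"wz": 0.0}]}}

```text
clock: 32.3
tcp_pos: [0.5225, -0.0086, 0.1478]
ee_rot: [-2.35, -2.084, -0.0]
wrist_force: [0.3, -0.9, -1.5]
width: 0.0074
grasp_force: 60.0
```

```bash
python3 -c "
from h import *
for i in range(8): topyel()"
```

```text
t 32.35 yel 307.01 226.91 233 87 eye [-0.0165  0.0031  0.1736] F [ 0.98 -0.16 -0.89] tilt [-8.e-04  8.e-04 -1.e+00]
t 32.4 yel 306.94 226.74 231 86 eye [-0.0165  0.0031  0.1736] F [ 0.1   0.21 -1.43] tilt [-8.e-04  8.e-04 -1.e+00]
t 32.45 yel 306.95 226.79 231 87 eye [-0.0165  0.0031  0.1736] F [ 0.52 -0.15 -1.05] tilt [-8.e-04  8.e-04 -1.e+00]
t 32.5 yel 306.83 226.89 231 87 eye [-0.0166  0.0031  0.1736] F [ 0.07  0.99 -0.93] tilt [-8.e-04  8.e-04 -1.e+00]
t 32.55 yel 307.02 226.9 232 86 eye [-0.0165  0.0031  0.1736] F [-0.52  0.68 -2.  ] tilt [-7.e-04  8.e-04 -1.e+00]
t 32.6 yel 306.95 226.79 231 87 eye [-0.0165  0.0031  0.1736] F [-0.67  0.23 -1.8 ] tilt [-7.e-04  8.e-04 -1.e+00]
t 32.65 yel 307.0 226.74 231 86 eye [-0.0165  0.0031  0.1736] F [-0.12 -0.21 -1.43] tilt [-7.e-04  8.e-04 -1.e+00]
t 32.7 yel 306.99 226.69 231 85 eye [-0.0165  0.0031  0.1736] F [ 0.03  0.08 -1.47] tilt [-7.e-04  8.e-04 -1.e+00]
```

>>> {"name": "apply_moves", "arguments": {"moves": [{"x": 0.0,"y": 0.0,"z": 0.03,"wx": 0.0,"wy": 0.0,"wz": 0.0},{"x": 0.0,"y": 0.0,"z": 0.03,"wx": 0.0,"wy": 0.0,"wz": 0.0},{"x": 0.0,"y": 0.0,"z": 0.03,"wx": 0.0,"wy": 0.0,"wz": 0.0},{"x": 0.0,"y": 0.0,"z": 0.02,"wx": 0.0,"wy": 0.0,"wz": 0.0},{"x": 0.0,"y": 0.0,"z": 0.01,"wx": 0.0,"wy": 0.0,"wz": 0.0},{"x": 0.0,"y": 0.0,"z": 0.0,"wx": 0.0,"wy": 0.0,"wz": 0.0}]}}

```text
clock: 33.45
tcp_pos: [0.5224, -0.0086, 0.1418]
ee_rot: [-2.35, -2.084, 0.0]
wrist_force: [0.2, 0.7, -1.1]
width: 0.0075
grasp_force: 60.0
```

```bash
cat >> h.py <<'E'
def F(n=4):
    a=[]
    for i in range(n): robot.camera('top'); s=robot.observe(); a.append(np.r_[s['wrist_force'],s['torque']])
    p,q=eye_kin(s); print('t',round(s['clock'],2),'F',np.mean(a,0).round(3),'Fz all',np.round([x[2] for x in a],2),'eye',q.round(4))
E
python3 -c "
from h import *
F(4);topyel()"
```

```text
t 33.65 F [ 0.06  -0.116 -1.165 -0.198  0.094  0.006] Fz all [-1.34 -1.48 -0.52 -1.32] eye [-0.0164  0.0031  0.1676]
t 33.7 yel 306.98 226.84 231 88 eye [-0.0164  0.0031  0.1676] F [-0.26 -0.38 -2.47] tilt [-6.e-04  8.e-04 -1.e+00]
```

>>> {"name": "apply_moves", "arguments": {"moves": [{"x": 0.0,"y": 0.0,"z": 0.01,"wx": 0.0,"wy": 0.0,"wz": 0.0},{"x": 0.0,"y": 0.0,"z": 0.01,"wx": 0.0,"wy": 0.0,"wz": 0.0},{"x": 0.0,"y": 0.0,"z": 0.01,"wx": 0.0,"wy": 0.0,"wz": 0.0},{"x": 0.0,"y": 0.0,"z": 0.0,"wx": 0.0,"wy": 0.0,"wz": 0.0}]}}

```text
clock: 34.2
tcp_pos: [0.5224, -0.0086, 0.1403]
ee_rot: [-2.349, -2.084, 0.0]
wrist_force: [-0.1, -0.6, -1.6]
width: 0.0073
grasp_force: 60.0
```

```bash
python3 -c "
from h import *
F(4);topyel()"
```

```text
t 34.4 F [-0.11   0.155 -1.696 -0.221  0.095  0.   ] Fz all [-2.07 -1.44 -1.85 -1.43] eye [-0.0164  0.0031  0.1661]
t 34.45 yel 307.05 226.8 232 87 eye [-0.0164  0.0031  0.1661] F [-0.81  0.22 -0.95] tilt [-6.e-04  8.e-04 -1.e+00]
```

>>> {"name": "apply_moves", "arguments": {"moves": [{"x": 0.0,"y": 0.0,"z": 0.01,"wx": 0.0,"wy": 0.0,"wz": 0.0},{"x": 0.0,"y": 0.0,"z": 0.01,"wx": 0.0,"wy": 0.0,"wz": 0.0},{"x": 0.0,"y": 0.0,"z": 0.0,"wx": 0.0,"wy": 0.0,"wz": 0.0}]}}

```text
clock: 34.83
tcp_pos: [0.5224, -0.0086, 0.1393]
ee_rot: [-2.35, -2.084, -0.0]
wrist_force: [0.6, -0.1, -1.4]
width: 0.0074
grasp_force: 60.0
```

```bash
python3 -c "
from h import *
F(3)"
```

```text
t 34.98 F [-0.04  -0.464 -1.021 -0.215  0.091 -0.005] Fz all [-1.07 -0.57 -1.42] eye [-0.0164  0.0031  0.1651]
```

>>> {"name": "apply_moves", "arguments": {"moves": [{"x": 0.0,"y": 0.0,"z": 0.01,"wx": 0.0,"wy": 0.0,"wz": 0.0},{"x": 0.0,"y": 0.0,"z": 0.01,"wx": 0.0,"wy": 0.0,"wz": 0.0},{"x": 0.0,"y": 0.0,"z": 0.0,"wx": 0.0,"wy": 0.0,"wz": 0.0}]}}

```text
clock: 35.35
tcp_pos: [0.5226, -0.0085, 0.1384]
ee_rot: [-2.35, -2.084, -0.001]
wrist_force: [0.2, 0.1, -0.5]
width: 0.0074
grasp_force: 60.0
```

```bash
python3 -c "
from h import *
F(3)"
```

```text
t 35.5 F [ 0.279 -0.086  0.064 -0.011  0.074 -0.023] Fz all [ 0.18 -0.28  0.29] eye [-0.0163  0.0032  0.1642]
```

>>> {"name": "apply_moves", "arguments": {"moves": [{"x": 0.0,"y": 0.0,"z": 0.0,"wx": 0.0,"wy": 0.0,"wz": 0.0},{"x": 0.0,"y": 0.0,"z": 0.0,"wx": 0.0,"wy": 0.0,"wz": 0.0},{"x": 0.0,"y": 0.0,"z": 0.0,"wx": 0.0,"wy": 0.0,"wz": 0.0}], "newtons": 5}}

```text
clock: 35.88
tcp_pos: [0.5224, -0.0086, 0.1383]
ee_rot: [-2.349, -2.084, -0.0]
wrist_force: [-1.2, 0.6, 0.2]
width: 0.0077
grasp_force: 5.0
```

```bash
python3 -c "
from h import *
F(3);topyel()"
```

```text
t 36.02 F [ 0.642  0.32  -0.5    0.036  0.044 -0.038] Fz all [-0.27 -0.99 -0.24] eye [-0.0164  0.0032  0.1641]
t 36.08 yel 306.98 226.84 231 85 eye [-0.0164  0.0031  0.1641] F [-0.07 -0.06 -0.01] tilt [-6.e-04  8.e-04 -1.e+00]
```

Supported by the hook. Release.

>>> {"name": "apply_moves", "arguments": {"moves": [{"x": 0.0,"y": 0.0,"z": 0.0,"wx": 0.0,"wy": 0.0,"wz": 0.0},{"x": 0.0,"y": 0.0,"z": 0.0,"wx": 0.0,"wy": 0.0,"wz": 0.0},{"x": 0.0,"y": 0.0,"z": 0.0,"wx": 0.0,"wy": 0.0,"wz": 0.0},{"x": 0.0,"y": 0.0,"z": 0.0,"wx": 0.0,"wy": 0.0,"wz": 0.0}], "gripper": 30}}

```text
clock: 36.58
tcp_pos: [0.5224, -0.0086, 0.1383]
ee_rot: [-2.35, -2.084, 0.0]
wrist_force: [0.4, -0.9, -0.7]
width: 0.0298
grasp_force: 0.0
```

```bash
cat >> h.py <<'E'
def barcheck():
    s=robot.observe(); c=cam('scene'); hsv=cv2.cvtColor(c['img'],cv2.COLOR_RGB2HSV); m=((hsv[...,0]>105)&(hsv[...,0]<125)&(hsv[...,1]>140)).astype(np.uint8)
    n,lab,st,ce=cv2.connectedComponentsWithStats(m[170:330,220:370])
    e=S0+SX*-.0164+SYV*.003+[0,0,.1641]
    print(round(s['clock'],2),[ (st[i]+[220,170,0,0,0]).tolist() for i in range(1,n) if st[i,4]>10],'pred L',np.round(proj(c,e+.135*SYV-[0,0,.012]),1),'R',np.round(proj(c,e-.135*SYV-[0,0,.046]),1))
E
python3 -c "
from h import *
for i in range(3): barcheck()
topyel()
w=cam('wrist');hsv=cv2.cvtColor(w['img'],cv2.COLOR_RGB2HSV); m=(hsv[...,0]>100)&(hsv[...,0]<125)&(hsv[...,1]>150)
for r in (10,100,200,300): x=np.nonzero(m[r,250:400])[0]+250; print(r,x.min(),x.max())
plan()"
```

```text
36.58 [[273, 237, 32, 26, 262], [322, 282, 6, 10, 21]] pred L [271.2 237.5] R [326.9 291.9]
36.62 [[273, 237, 31, 26, 262], [322, 282, 6, 10, 17]] pred L [271.2 237.5] R [326.9 291.9]
36.67 [[274, 237, 30, 26, 245], [323, 283, 4, 10, 16]] pred L [271.2 237.5] R [326.9 291.9]
t 36.77 yel 307.32 226.03 230 77 eye [-0.0164  0.0031  0.1641] F [-0.04  0.81 -0.59] tilt [-6.e-04  7.e-04 -1.e+00]
10 301 344
100 296 323
200 292 316
300 286 310
t 36.83 tcp [ 0.5224 -0.0086  0.1383] xyaw 1.4511 z [-0.001  0.001 -1.   ] F [-0.82  0.44 -0.21] w 0.03 g 0.0 q [-0.12  0.75  0.08  1.99 -0.13  0.41 -0.06]
```

>>> {"name": "apply_moves", "arguments": {"moves": [{"x": 0.0,"y": 0.0,"z": 0.0,"wx": 0.0,"wy": 0.0,"wz": 0.0},{"x": 0.0,"y": 0.0,"z": 0.0,"wx": 0.0,"wy": 0.0,"wz": 0.0},{"x": -0.1,"y": 0.0,"z": -0.1,"wx": 0.0,"wy": 0.0,"wz": 0.0},{"x": -0.1,"y": 0.0,"z": -0.3,"wx": 0.0,"wy": 0.0,"wz": 0.0},{"x": -0.1,"y": 0.0,"z": -0.4,"wx": 0.0,"wy": 0.0,"wz": 0.0},{"x": -0.1,"y": 0.0,"z": -0.4,"wx": 0.0,"wy": 0.0,"wz": 0.0},{"x": -0.1,"y": 0.0,"z": -0.3,"wx": 0.0,"wy": 0.0,"wz": 0.0},{"x": -0.5,"y": 0.0,"z": 0.0,"wx": 0.0,"wy": 0.0,"wz": 0.0},{"x": -0.7,"y": -0.1,"z": 0.0,"wx": 0.0,"wy": 0.0,"wz": 0.0},{"x": -0.7,"y": -0.3,"z": 0.0,"wx": 0.0,"wy": 0.0,"wz": 0.0}], "gripper": 75}}

```text
clock: 38.08
tcp_pos: [0.4886, -0.1268, 0.2139]
ee_rot: [2.35, 2.085, 0.001]
wrist_force: [0.0, -0.1, 0.4]
width: 0.075
grasp_force: 0.0
```

```bash
python3 -c "
from h import *
for i in range(6): barcheck()
plan()
for i in range(3): topyel()"
```

```text
38.08 [[272, 238, 41, 42, 379]] pred L [271.2 237.5] R [326.9 291.9]
38.12 [[272, 238, 41, 42, 407]] pred L [271.2 237.5] R [326.9 291.9]
38.17 [[272, 238, 41, 43, 447]] pred L [271.2 237.5] R [326.9 291.9]
38.23 [[272, 238, 41, 43, 449]] pred L [271.2 237.5] R [326.9 291.9]
38.27 [[272, 238, 41, 43, 451]] pred L [271.2 237.5] R [326.9 291.9]
38.33 [[272, 238, 41, 43, 426]] pred L [271.2 237.5] R [326.9 291.9]
t 38.38 tcp [ 0.489  -0.1244  0.2136] xyaw 1.4526 z [ 0.     0.001 -1.   ] F [ 0.78 -0.15 -0.16] w 0.0749 g 0.0 q [ 0.11  0.61  0.07  1.98 -0.08  0.55  0.13]
t 38.42 yel 307.51 225.78 230 76 eye [-0.036  -0.1156  0.2393] F [-0.18 -0.2  -0.2 ] tilt [ 1.0e-04  1.5e-03 -1.0e+00]
t 38.48 yel 308.01 225.06 229 71 eye [-0.0361 -0.1156  0.2392] F [-0.31 -0.31 -0.7 ] tilt [-0.      0.0014 -1.    ]
t 38.52 yel 307.79 224.91 229 70 eye [-0.0361 -0.1158  0.2391] F [-0.56  0.09  0.04] tilt [-2.0e-04  1.2e-03 -1.0e+00]
```

>>> {"name": "apply_moves", "arguments": {"moves": [{"x": -0.7,"y": -0.1,"z": 0.0,"wx": 0.0,"wy": 0.0,"wz": 0.0},{"x": -0.7,"y": -0.1,"z": 0.0,"wx": 0.0,"wy": 0.0,"wz": 0.0},{"x": -0.4,"y": 0.0,"z": 0.0,"wx": 0.0,"wy": 0.0,"wz": 0.0},{"x": 0.0,"y": 0.0,"z": 0.0,"wx": 0.0,"wy": 0.0,"wz": 0.0},{"x": 0.0,"y": 0.0,"z": 0.0,"wx": 0.0,"wy": 0.0,"wz": 0.0},{"x": 0.0,"y": 0.0,"z": 0.0,"wx": 0.0,"wy": 0.0,"wz": 0.0},{"x": 0.0,"y": 0.0,"z": 0.0,"wx": 0.0,"wy": 0.0,"wz": 0.0},{"x": 0.0,"y": 0.0,"z": 0.0,"wx": 0.0,"wy": 0.0,"wz": 0.0},{"x": 0.0,"y": 0.0,"z": 0.0,"wx": 0.0,"wy": 0.0,"wz": 0.0},{"x": 0.0,"y": 0.0,"z": 0.0,"wx": 0.0,"wy": 0.0,"wz": 0.0}]}}

```text
clock: 39.78
tcp_pos: [0.4676, -0.2136, 0.2132]
ee_rot: [-2.35, -2.084, -0.0]
wrist_force: [-0.0, 0.5, -0.6]
width: 0.0751
grasp_force: 0.0
```

>>> {"name": "apply_moves", "arguments": {"moves": [{"x": 0.0,"y": 0.0,"z": 0.0,"wx": 0.0,"wy": 0.0,"wz": 0.0},{"x": 0.0,"y": 0.0,"z": 0.0,"wx": 0.0,"wy": 0.0,"wz": 0.0},{"x": 0.0,"y": 0.0,"z": 0.0,"wx": 0.0,"wy": 0.0,"wz": 0.0},{"x": 0.0,"y": 0.0,"z": 0.0,"wx": 0.0,"wy": 0.0,"wz": 0.0},{"x": 0.0,"y": 0.0,"z": 0.0,"wx": 0.0,"wy": 0.0,"wz": 0.0},{"x": 0.0,"y": 0.0,"z": 0.0,"wx": 0.0,"wy": 0.0,"wz": 0.0},{"x": 0.0,"y": 0.0,"z": 0.0,"wx": 0.0,"wy": 0.0,"wz": 0.0},{"x": 0.0,"y": 0.0,"z": 0.0,"wx": 0.0,"wy": 0.0,"wz": 0.0},{"x": 0.0,"y": 0.0,"z": 0.0,"wx": 0.0,"wy": 0.0,"wz": 0.0},{"x": 0.0,"y": 0.0,"z": 0.0,"wx": 0.0,"wy": 0.0,"wz": 0.0}]}}

```text
clock: 41.02
tcp_pos: [0.4676, -0.2136, 0.2132]
ee_rot: [-2.349, -2.084, 0.0]
wrist_force: [-0.4, 0.0, -0.3]
width: 0.0749
grasp_force: 0.0
```

>>> {"name": "apply_moves", "arguments": {"moves": [{"x": 0.0,"y": 0.0,"z": 0.0,"wx": 0.0,"wy": 0.0,"wz": 0.0},{"x": 0.0,"y": 0.0,"z": 0.0,"wx": 0.0,"wy": 0.0,"wz": 0.0},{"x": 0.0,"y": 0.0,"z": 0.0,"wx": 0.0,"wy": 0.0,"wz": 0.0},{"x": 0.0,"y": 0.0,"z": 0.0,"wx": 0.0,"wy": 0.0,"wz": 0.0},{"x": 0.0,"y": 0.0,"z": 0.0,"wx": 0.0,"wy": 0.0,"wz": 0.0},{"x": 0.0,"y": 0.0,"z": 0.0,"wx": 0.0,"wy": 0.0,"wz": 0.0},{"x": 0.0,"y": 0.0,"z": 0.0,"wx": 0.0,"wy": 0.0,"wz": 0.0},{"x": 0.0,"y": 0.0,"z": 0.0,"wx": 0.0,"wy": 0.0,"wz": 0.0},{"x": 0.0,"y": 0.0,"z": 0.0,"wx": 0.0,"wy": 0.0,"wz": 0.0},{"x": 0.0,"y": 0.0,"z": 0.0,"wx": 0.0,"wy": 0.0,"wz": 0.0}]}}

```text
clock: 42.28
tcp_pos: [0.4677, -0.2136, 0.2132]
ee_rot: [-2.35, -2.084, -0.0]
wrist_force: [-1.2, 0.0, 0.5]
width: 0.0749
grasp_force: 0.0
```

```bash
python3 -c "
from h import *
for i in range(8):
    t=robot.observe()['clock']; c=cam('scene'); print(round(t,2),np.round(yel(c),2))
hsv=cv2.cvtColor(c['img'],cv2.COLOR_RGB2HSV); m=((hsv[...,0]>105)&(hsv[...,0]<125)&(hsv[...,1]>140)).astype(np.uint8)
n,lab,st,ce=cv2.connectedComponentsWithStats(m[170:330,220:370]); print([ (st[i]+[220,170,0,0,0]).tolist() for i in range(1,n) if st[i,4]>10])
"
```

```text
42.27 [305.43 233.   223.   243.  ]
42.33 [305.25 233.   223.   243.  ]
42.38 [304.76 233.   223.   243.  ]
42.42 [304.52 233.   223.   243.  ]
42.48 [304.76 233.   223.   243.  ]
42.52 [304.37 233.   223.   243.  ]
42.58 [304.16 233.   223.   243.  ]
42.62 [304.07 233.5  223.   244.  ]
[[272, 238, 57, 54, 577]]
```

>>> {"name": "apply_moves", "arguments": {"moves": [{"x": 0.0,"y": 0.0,"z": 0.0,"wx": 0.0,"wy": 0.0,"wz": 0.0},{"x": 0.0,"y": 0.0,"z": 0.0,"wx": 0.0,"wy": 0.0,"wz": 0.0},{"x": 0.0,"y": 0.0,"z": 0.0,"wx": 0.0,"wy": 0.0,"wz": 0.0},{"x": 0.0,"y": 0.0,"z": 0.0,"wx": 0.0,"wy": 0.0,"wz": 0.0},{"x": 0.0,"y": 0.0,"z": 0.0,"wx": 0.0,"wy": 0.0,"wz": 0.0},{"x": 0.0,"y": 0.0,"z": 0.0,"wx": 0.0,"wy": 0.0,"wz": 0.0},{"x": 0.0,"y": 0.0,"z": 0.0,"wx": 0.0,"wy": 0.0,"wz": 0.0},{"x": 0.0,"y": 0.0,"z": 0.0,"wx": 0.0,"wy": 0.0,"wz": 0.0},{"x": 0.0,"y": 0.0,"z": 0.0,"wx": 0.0,"wy": 0.0,"wz": 0.0},{"x": 0.0,"y": 0.0,"z": 0.0,"wx": 0.0,"wy": 0.0,"wz": 0.0}]}}

```text
clock: 43.92
tcp_pos: [0.4676, -0.2136, 0.2132]
ee_rot: [-2.35, -2.084, -0.0]
wrist_force: [-0.9, -0.1, 0.9]
width: 0.0751
grasp_force: 0.0
```

>>> {"name": "apply_moves", "arguments": {"moves": [{"x": 0.0,"y": 0.0,"z": 0.0,"wx": 0.0,"wy": 0.0,"wz": 0.0},{"x": 0.0,"y": 0.0,"z": 0.0,"wx": 0.0,"wy": 0.0,"wz": 0.0},{"x": 0.0,"y": 0.0,"z": 0.0,"wx": 0.0,"wy": 0.0,"wz": 0.0},{"x": 0.0,"y": 0.0,"z": 0.0,"wx": 0.0,"wy": 0.0,"wz": 0.0},{"x": 0.0,"y": 0.0,"z": 0.0,"wx": 0.0,"wy": 0.0,"wz": 0.0},{"x": 0.0,"y": 0.0,"z": 0.0,"wx": 0.0,"wy": 0.0,"wz": 0.0},{"x": 0.0,"y": 0.0,"z": 0.0,"wx": 0.0,"wy": 0.0,"wz": 0.0},{"x": 0.0,"y": 0.0,"z": 0.0,"wx": 0.0,"wy": 0.0,"wz": 0.0},{"x": 0.0,"y": 0.0,"z": 0.0,"wx": 0.0,"wy": 0.0,"wz": 0.0},{"x": 0.0,"y": 0.0,"z": 0.0,"wx": 0.0,"wy": 0.0,"wz": 0.0}]}}

```text
clock: 45.18
tcp_pos: [0.4676, -0.2136, 0.2132]
ee_rot: [-2.35, -2.084, -0.0]
wrist_force: [-0.0, -0.2, -0.0]
width: 0.0748
grasp_force: 0.0
```

>>> {"name": "apply_moves", "arguments": {"moves": [{"x": 0.0,"y": 0.0,"z": 0.0,"wx": 0.0,"wy": 0.0,"wz": 0.0},{"x": 0.0,"y": 0.0,"z": 0.0,"wx": 0.0,"wy": 0.0,"wz": 0.0},{"x": 0.0,"y": 0.0,"z": 0.0,"wx": 0.0,"wy": 0.0,"wz": 0.0},{"x": 0.0,"y": 0.0,"z": 0.0,"wx": 0.0,"wy": 0.0,"wz": 0.0},{"x": 0.0,"y": 0.0,"z": 0.0,"wx": 0.0,"wy": 0.0,"wz": 0.0},{"x": 0.0,"y": 0.0,"z": 0.0,"wx": 0.0,"wy": 0.0,"wz": 0.0},{"x": 0.0,"y": 0.0,"z": 0.0,"wx": 0.0,"wy": 0.0,"wz": 0.0},{"x": 0.0,"y": 0.0,"z": 0.0,"wx": 0.0,"wy": 0.0,"wz": 0.0},{"x": 0.0,"y": 0.0,"z": 0.0,"wx": 0.0,"wy": 0.0,"wz": 0.0},{"x": 0.0,"y": 0.0,"z": 0.0,"wx": 0.0,"wy": 0.0,"wz": 0.0}]}}

```text
clock: 46.42
tcp_pos: [0.4676, -0.2136, 0.2132]
ee_rot: [-2.35, -2.084, 0.0]
wrist_force: [-0.5, 0.6, 0.2]
width: 0.075
grasp_force: 0.0
```

>>> {"name": "apply_moves", "arguments": {"moves": [{"x": 0.0,"y": 0.0,"z": 0.0,"wx": 0.0,"wy": 0.0,"wz": 0.0},{"x": 0.0,"y": 0.0,"z": 0.0,"wx": 0.0,"wy": 0.0,"wz": 0.0},{"x": 0.0,"y": 0.0,"z": 0.0,"wx": 0.0,"wy": 0.0,"wz": 0.0},{"x": 0.0,"y": 0.0,"z": 0.0,"wx": 0.0,"wy": 0.0,"wz": 0.0},{"x": 0.0,"y": 0.0,"z": 0.0,"wx": 0.0,"wy": 0.0,"wz": 0.0},{"x": 0.0,"y": 0.0,"z": 0.0,"wx": 0.0,"wy": 0.0,"wz": 0.0},{"x": 0.0,"y": 0.0,"z": 0.0,"wx": 0.0,"wy": 0.0,"wz": 0.0},{"x": 0.0,"y": 0.0,"z": 0.0,"wx": 0.0,"wy": 0.0,"wz": 0.0},{"x": 0.0,"y": 0.0,"z": 0.0,"wx": 0.0,"wy": 0.0,"wz": 0.0},{"x": 0.0,"y": 0.0,"z": 0.0,"wx": 0.0,"wy": 0.0,"wz": 0.0}]}}

```text
clock: 47.68
tcp_pos: [0.4676, -0.2136, 0.2132]
ee_rot: [-2.35, -2.084, -0.0]
wrist_force: [1.2, 0.2, -0.8]
width: 0.0752
grasp_force: 0.0
```

>>> {"name": "apply_moves", "arguments": {"moves": [{"x": 0.0,"y": 0.0,"z": 0.0,"wx": 0.0,"wy": 0.0,"wz": 0.0},{"x": 0.0,"y": 0.0,"z": 0.0,"wx": 0.0,"wy": 0.0,"wz": 0.0},{"x": 0.0,"y": 0.0,"z": 0.0,"wx": 0.0,"wy": 0.0,"wz": 0.0},{"x": 0.0,"y": 0.0,"z": 0.0,"wx": 0.0,"wy": 0.0,"wz": 0.0},{"x": 0.0,"y": 0.0,"z": 0.0,"wx": 0.0,"wy": 0.0,"wz": 0.0},{"x": 0.0,"y": 0.0,"z": 0.0,"wx": 0.0,"wy": 0.0,"wz": 0.0},{"x": 0.0,"y": 0.0,"z": 0.0,"wx": 0.0,"wy": 0.0,"wz": 0.0},{"x": 0.0,"y": 0.0,"z": 0.0,"wx": 0.0,"wy": 0.0,"wz": 0.0},{"x": 0.0,"y": 0.0,"z": 0.0,"wx": 0.0,"wy": 0.0,"wz": 0.0},{"x": 0.0,"y": 0.0,"z": 0.0,"wx": 0.0,"wy": 0.0,"wz": 0.0}]}}

```text
clock: 48.92
tcp_pos: [0.4676, -0.2136, 0.2132]
ee_rot: [-2.35, -2.084, -0.0]
wrist_force: [-0.7, -0.0, -1.3]
width: 0.075
grasp_force: 0.0
```

>>> {"name": "apply_moves", "arguments": {"moves": [{"x": 0.0,"y": 0.0,"z": 0.0,"wx": 0.0,"wy": 0.0,"wz": 0.0},{"x": 0.0,"y": 0.0,"z": 0.0,"wx": 0.0,"wy": 0.0,"wz": 0.0},{"x": 0.0,"y": 0.0,"z": 0.0,"wx": 0.0,"wy": 0.0,"wz": 0.0},{"x": 0.0,"y": 0.0,"z": 0.0,"wx": 0.0,"wy": 0.0,"wz": 0.0},{"x": 0.0,"y": 0.0,"z": 0.0,"wx": 0.0,"wy": 0.0,"wz": 0.0},{"x": 0.0,"y": 0.0,"z": 0.0,"wx": 0.0,"wy": 0.0,"wz": 0.0},{"x": 0.0,"y": 0.0,"z": 0.0,"wx": 0.0,"wy": 0.0,"wz": 0.0},{"x": 0.0,"y": 0.0,"z": 0.0,"wx": 0.0,"wy": 0.0,"wz": 0.0},{"x": 0.0,"y": 0.0,"z": 0.0,"wx": 0.0,"wy": 0.0,"wz": 0.0},{"x": 0.0,"y": 0.0,"z": 0.0,"wx": 0.0,"wy": 0.0,"wz": 0.0}]}}

```text
clock: 50.18
tcp_pos: [0.4676, -0.2136, 0.2132]
ee_rot: [-2.35, -2.084, -0.0]
wrist_force: [0.4, 0.5, -0.2]
width: 0.0749
grasp_force: 0.0
```

```bash
python3 -c "
from h import *
for i in range(3):
    t=robot.observe()['clock']; c=cam('scene'); print(round(t,2),np.round(yel(c),2))
"
```

```text
50.17 [304.78 233.   223.   243.  ]
50.23 [305.17 233.   223.   243.  ]
50.27 [305.15 233.   223.   243.  ]
```

>>> {"name": "apply_moves", "arguments": {"moves": [{"x": 0.0,"y": 0.0,"z": 0.0,"wx": 0.0,"wy": 0.0,"wz": 0.0},{"x": 0.0,"y": 0.0,"z": 0.0,"wx": 0.0,"wy": 0.0,"wz": 0.0}]}}

```text
clock: 50.58
tcp_pos: [0.4676, -0.2136, 0.2132]
ee_rot: [-2.35, -2.084, -0.0]
wrist_force: [-0.6, 0.2, -0.0]
width: 0.0754
grasp_force: 0.0
```

```bash
python3 -c "
from h import *
for i in range(3):
    t=robot.observe()['clock']; c=cam('scene'); print(round(t,2),np.round(yel(c),2))
"
```

```text
50.58 [304.46 233.   223.   243.  ]
50.62 [304.81 233.   223.   243.  ]
50.67 [304.22 233.   223.   243.  ]
```

>>> {"name": "apply_moves", "arguments": {"moves": [{"x": 0.0,"y": 0.0,"z": 0.0,"wx": 0.0,"wy": 0.0,"wz": 0.0},{"x": 0.0,"y": 0.0,"z": 0.0,"wx": 0.0,"wy": 0.0,"wz": 0.0},{"x": 0.0,"y": 0.0,"z": 0.0,"wx": 0.0,"wy": 0.0,"wz": 0.0},{"x": 0.0,"y": 0.0,"z": 0.0,"wx": 0.0,"wy": 0.0,"wz": 0.0},{"x": 0.0,"y": 0.0,"z": 0.0,"wx": 0.0,"wy": 0.0,"wz": 0.0},{"x": 0.0,"y": 0.0,"z": 0.0,"wx": 0.0,"wy": 0.0,"wz": 0.0},{"x": 0.0,"y": 0.0,"z": 0.0,"wx": 0.0,"wy": 0.0,"wz": 0.0},{"x": 0.0,"y": 0.0,"z": 0.0,"wx": 0.0,"wy": 0.0,"wz": 0.0},{"x": 0.0,"y": 0.0,"z": 0.0,"wx": 0.0,"wy": 0.0,"wz": 0.0},{"x": 0.0,"y": 0.0,"z": 0.0,"wx": 0.0,"wy": 0.0,"wz": 0.0}]}}

```text
clock: 51.98
tcp_pos: [0.4676, -0.2136, 0.2132]
ee_rot: [-2.349, -2.084, -0.0]
wrist_force: [0.9, -0.3, 0.3]
width: 0.0751
grasp_force: 0.0
```

>>> {"name": "apply_moves", "arguments": {"moves": [{"x": 0.0,"y": 0.0,"z": 0.0,"wx": 0.0,"wy": 0.0,"wz": 0.0},{"x": 0.0,"y": 0.0,"z": 0.0,"wx": 0.0,"wy": 0.0,"wz": 0.0},{"x": 0.0,"y": 0.0,"z": 0.0,"wx": 0.0,"wy": 0.0,"wz": 0.0},{"x": 0.0,"y": 0.0,"z": 0.0,"wx": 0.0,"wy": 0.0,"wz": 0.0},{"x": 0.0,"y": 0.0,"z": 0.0,"wx": 0.0,"wy": 0.0,"wz": 0.0},{"x": 0.0,"y": 0.0,"z": 0.0,"wx": 0.0,"wy": 0.0,"wz": 0.0},{"x": 0.0,"y": 0.0,"z": 0.0,"wx": 0.0,"wy": 0.0,"wz": 0.0},{"x": 0.0,"y": 0.0,"z": 0.0,"wx": 0.0,"wy": 0.0,"wz": 0.0},{"x": 0.0,"y": 0.0,"z": 0.0,"wx": 0.0,"wy": 0.0,"wz": 0.0},{"x": 0.0,"y": 0.0,"z": 0.0,"wx": 0.0,"wy": 0.0,"wz": 0.0}]}}

```text
clock: 53.22
tcp_pos: [0.4676, -0.2136, 0.2132]
ee_rot: [-2.35, -2.084, -0.0]
wrist_force: [-0.2, 0.4, -0.1]
width: 0.0749
grasp_force: 0.0
```

>>> {"name": "apply_moves", "arguments": {"moves": [{"x": 0.0,"y": 0.0,"z": 0.0,"wx": 0.0,"wy": 0.0,"wz": 0.0},{"x": 0.0,"y": 0.0,"z": 0.0,"wx": 0.0,"wy": 0.0,"wz": 0.0},{"x": 0.0,"y": 0.0,"z": 0.0,"wx": 0.0,"wy": 0.0,"wz": 0.0},{"x": 0.0,"y": 0.0,"z": 0.0,"wx": 0.0,"wy": 0.0,"wz": 0.0},{"x": 0.0,"y": 0.0,"z": 0.0,"wx": 0.0,"wy": 0.0,"wz": 0.0},{"x": 0.0,"y": 0.0,"z": 0.0,"wx": 0.0,"wy": 0.0,"wz": 0.0},{"x": 0.0,"y": 0.0,"z": 0.0,"wx": 0.0,"wy": 0.0,"wz": 0.0},{"x": 0.0,"y": 0.0,"z": 0.0,"wx": 0.0,"wy": 0.0,"wz": 0.0},{"x": 0.0,"y": 0.0,"z": 0.0,"wx": 0.0,"wy": 0.0,"wz": 0.0},{"x": 0.0,"y": 0.0,"z": 0.0,"wx": 0.0,"wy": 0.0,"wz": 0.0}]}}

```text
clock: 54.48
tcp_pos: [0.4676, -0.2136, 0.2132]
ee_rot: [-2.349, -2.084, -0.0]
wrist_force: [0.4, -0.2, -0.7]
width: 0.0751
grasp_force: 0.0
```

>>> {"name": "apply_moves", "arguments": {"moves": [{"x": 0.0,"y": 0.0,"z": 0.0,"wx": 0.0,"wy": 0.0,"wz": 0.0},{"x": 0.0,"y": 0.0,"z": 0.0,"wx": 0.0,"wy": 0.0,"wz": 0.0},{"x": 0.0,"y": 0.0,"z": 0.0,"wx": 0.0,"wy": 0.0,"wz": 0.0},{"x": 0.0,"y": 0.0,"z": 0.0,"wx": 0.0,"wy": 0.0,"wz": 0.0},{"x": 0.0,"y": 0.0,"z": 0.0,"wx": 0.0,"wy": 0.0,"wz": 0.0},{"x": 0.0,"y": 0.0,"z": 0.0,"wx": 0.0,"wy": 0.0,"wz": 0.0},{"x": 0.0,"y": 0.0,"z": 0.0,"wx": 0.0,"wy": 0.0,"wz": 0.0},{"x": 0.0,"y": 0.0,"z": 0.0,"wx": 0.0,"wy": 0.0,"wz": 0.0},{"x": 0.0,"y": 0.0,"z": 0.0,"wx": 0.0,"wy": 0.0,"wz": 0.0},{"x": 0.0,"y": 0.0,"z": 0.0,"wx": 0.0,"wy": 0.0,"wz": 0.0}]}}

```text
clock: 55.72
tcp_pos: [0.4676, -0.2136, 0.2132]
ee_rot: [-2.35, -2.084, -0.0]
wrist_force: [0.6, 0.2, 0.4]
width: 0.075
grasp_force: 0.0
```

>>> {"name": "apply_moves", "arguments": {"moves": [{"x": 0.0,"y": 0.0,"z": 0.0,"wx": 0.0,"wy": 0.0,"wz": 0.0},{"x": 0.0,"y": 0.0,"z": 0.0,"wx": 0.0,"wy": 0.0,"wz": 0.0},{"x": 0.0,"y": 0.0,"z": 0.0,"wx": 0.0,"wy": 0.0,"wz": 0.0},{"x": 0.0,"y": 0.0,"z": 0.0,"wx": 0.0,"wy": 0.0,"wz": 0.0},{"x": 0.0,"y": 0.0,"z": 0.0,"wx": 0.0,"wy": 0.0,"wz": 0.0},{"x": 0.0,"y": 0.0,"z": 0.0,"wx": 0.0,"wy": 0.0,"wz": 0.0},{"x": 0.0,"y": 0.0,"z": 0.0,"wx": 0.0,"wy": 0.0,"wz": 0.0},{"x": 0.0,"y": 0.0,"z": 0.0,"wx": 0.0,"wy": 0.0,"wz": 0.0},{"x": 0.0,"y": 0.0,"z": 0.0,"wx": 0.0,"wy": 0.0,"wz": 0.0},{"x": 0.0,"y": 0.0,"z": 0.0,"wx": 0.0,"wy": 0.0,"wz": 0.0}]}}

```text
clock: 56.98
tcp_pos: [0.4676, -0.2136, 0.2132]
ee_rot: [-2.35, -2.084, -0.0]
wrist_force: [-0.3, -1.4, -0.2]
width: 0.0752
grasp_force: 0.0
```

>>> {"name": "apply_moves", "arguments": {"moves": [{"x": 0.0,"y": 0.0,"z": 0.0,"wx": 0.0,"wy": 0.0,"wz": 0.0},{"x": 0.0,"y": 0.0,"z": 0.0,"wx": 0.0,"wy": 0.0,"wz": 0.0},{"x": 0.0,"y": 0.0,"z": 0.0,"wx": 0.0,"wy": 0.0,"wz": 0.0},{"x": 0.0,"y": 0.0,"z": 0.0,"wx": 0.0,"wy": 0.0,"wz": 0.0},{"x": 0.0,"y": 0.0,"z": 0.0,"wx": 0.0,"wy": 0.0,"wz": 0.0},{"x": 0.0,"y": 0.0,"z": 0.0,"wx": 0.0,"wy": 0.0,"wz": 0.0},{"x": 0.0,"y": 0.0,"z": 0.0,"wx": 0.0,"wy": 0.0,"wz": 0.0},{"x": 0.0,"y": 0.0,"z": 0.0,"wx": 0.0,"wy": 0.0,"wz": 0.0},{"x": 0.0,"y": 0.0,"z": 0.0,"wx": 0.0,"wy": 0.0,"wz": 0.0},{"x": 0.0,"y": 0.0,"z": 0.0,"wx": 0.0,"wy": 0.0,"wz": 0.0}]}}

```text
clock: 58.22
tcp_pos: [0.4676, -0.2136, 0.2132]
ee_rot: [-2.35, -2.084, -0.0]
wrist_force: [0.7, -0.2, 0.3]
width: 0.0751
grasp_force: 0.0
```

>>> {"name": "apply_moves", "arguments": {"moves": [{"x": 0.0,"y": 0.0,"z": 0.0,"wx": 0.0,"wy": 0.0,"wz": 0.0},{"x": 0.0,"y": 0.0,"z": 0.0,"wx": 0.0,"wy": 0.0,"wz": 0.0},{"x": 0.0,"y": 0.0,"z": 0.0,"wx": 0.0,"wy": 0.0,"wz": 0.0},{"x": 0.0,"y": 0.0,"z": 0.0,"wx": 0.0,"wy": 0.0,"wz": 0.0},{"x": 0.0,"y": 0.0,"z": 0.0,"wx": 0.0,"wy": 0.0,"wz": 0.0},{"x": 0.0,"y": 0.0,"z": 0.0,"wx": 0.0,"wy": 0.0,"wz": 0.0},{"x": 0.0,"y": 0.0,"z": 0.0,"wx": 0.0,"wy": 0.0,"wz": 0.0},{"x": 0.0,"y": 0.0,"z": 0.0,"wx": 0.0,"wy": 0.0,"wz": 0.0},{"x": 0.0,"y": 0.0,"z": 0.0,"wx": 0.0,"wy": 0.0,"wz": 0.0},{"x": 0.0,"y": 0.0,"z": 0.0,"wx": 0.0,"wy": 0.0,"wz": 0.0}]}}

```text
clock: 59.48
tcp_pos: [0.4676, -0.2136, 0.2132]
ee_rot: [-2.35, -2.084, -0.0]
wrist_force: [1.0, -0.5, 0.2]
width: 0.075
grasp_force: 0.0
```

```bash
python3 -c "
from h import *
try:
    for i in range(2):
        t=robot.observe()['clock']; c=cam('scene'); print(round(t,2),np.round(yel(c),2))
except Exception as e: print(e)
print(robot.job_done())
"
```

```text
59.48 [304.63 233.   223.   243.  ]
59.52 [304.51 233.   223.   243.  ]
the job is handed in; nothing more can be done
None
```

I handed the job in at about 59.5 s of the 72 s limit: the bar hangs from the hook with the gripper clear of it. No verdict came back, and the last images put the swing at about 0.06 rad with a slight sway, against a limit of 0.1.

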